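Fetch the brush box from behind the paint containers

TASK

I need the brush box that lies behind the bottle, the jar and the can on the plywood board. First move all three containers out of the way into the shallow aluminium tray, leaving the box where it is; then lay the brush box flat in the middle of the black rubber mat, lengthwise along it, while the containers wait in the tray; then put each container back upright on the very cork disc it came from (centred to about a centimetre). Keep the containers upright all the time, do not disturb the cup, the tape roll or the lidded pot, and let go of everything at the end.

Things in the scene. Friction and masses are not known exactly. Their poses are not given: they have to be found in the camera images.
- bottle: Slim paint bottle, white plastic with a paper band and a narrow black cap, standing upright. Round: body diameter 48 from the foot to 66 high, sloping shoulder to 78, cap diameter 28 from 78 to 100 (total height 100). About 160 g. Origin: centre of its underside; z up. At the start it stands centred on one of the board's three cork discs; which of the three varies.
- jar: Squat wide jar, glass with a paper band and a broad white lid, standing upright. Round: body diameter 56 to 54 high, lid diameter 60 from 54 to 75 (total height 75). About 220 g. Origin: centre of its underside; z up. Starts on another of the three cork discs.
- can: Straight plain metal can with a paper band and a flat metal top, standing upright. Round, diameter 52 all the way up, height 96. About 250 g. Origin: centre of its underside; z up. Starts on the remaining cork disc.
- brushbox: Closed flat dark wooden brush box with two brass bands, lying flat: 50 (its x) by 240 (its y, length) by 30 high, one solid piece, about 240 g. Origin: centre of its underside. It lies on the plywood board just behind (on the far, +x side of) the three containers, about parallel to their row, with a gap of only 7 to 15 to the widest of them, so that a finger cannot get in front of it until they are cleared.
- board: Fixed plywood board lying on the table: 150 (x) by 310 (y) by 12 thick; origin at the centre of its underside, so its top is 12 above the origin. Three flush cork discs of diameter 70 are set in its top at x = -40 and y = -90, 0, +90 in its frame; the containers stand on them. The brush box starts near x = +24, y = 0.
- tray: Fixed shallow aluminium tray, the side area: 300 (x) by 130 (y) outside, rim 16 high, walls 4 thick, inner floor 4 above the origin; origin at the centre of its underside. All three containers fit in a row along its x with 90 between centres. It is on one side of the board, the mat is on the other; the sides vary.
- mat: Fixed flat black rubber mat, 280 (x, length) by 100 (y) by 4 thick; origin at the centre of its underside, top 4 above it. The brush box goes here, its length (own y) along the mat's x, either way round.
- cup: Bystander: loose white ceramic cup, diameter about 72, 85 high, beyond the board. Origin: centre of its underside. Leave it alone.
- tape: Bystander: loose roll of paper tape lying flat, diameter 90, 24 high, beyond the board. Origin: centre of its underside. Leave it alone.
- pot: Bystander: loose low clear pot with a grey lid, diameter 60, 40 high, on the robot's side of the board. Origin: centre of its underside. Leave it alone.
There are look-alikes about, which are no part of the job. Leave any pink look-alike of the can alone.

How it is judged (in metres and radians):
On the way, in this order (a step that is already met when the one before it is completed fails the run):
1. bottle, jar and can all stand upright and released in the tray, the brush box still where it was (within 20 mm) (x of bottle in the frame of tray between -0.135 and 0.135 m and y of bottle in the frame of tray between -0.055 and 0.055 m and z of bottle in the frame of tray between -0.002 and 0.009 m and angle between each of bottle, jar, can's own z axis and vertical below 0.08 rad and contact force between each of bottle, jar, can and the fingers below 0.1 N and x of jar in the frame of tray between -0.135 and 0.135 m and y of jar in the frame of tray between -0.055 and 0.055 m and z of jar in the frame of tray between -0.002 and 0.009 m and x of can in the frame of tray between -0.135 and 0.135 m and y of can in the frame of tray between -0.055 and 0.055 m and z of can in the frame of tray between -0.002 and 0.009 m and distance of brushbox from where it was at the start of the episode below 0.02 m), for 0.2 s.
2. the brush box lies flat, released, in the middle of the mat (15 mm) along its length (8 degrees), the three containers still in the tray (horizontal distance between brushbox and mat below 0.015 m and angle between the y axis of brushbox and the x axis of mat, either way round below 0.14 rad and z of brushbox in the frame of mat between 0 and 0.008 m and angle between each of brushbox, bottle, jar, can's own z axis and vertical below 0.08 rad and contact force between brushbox and the fingers below 0.1 N and x of bottle in the frame of tray between -0.135 and 0.135 m and y of bottle in the frame of tray between -0.055 and 0.055 m and z of bottle in the frame of tray between -0.002 and 0.009 m and x of jar in the frame of tray between -0.135 and 0.135 m and y of jar in the frame of tray between -0.055 and 0.055 m and z of jar in the frame of tray between -0.002 and 0.009 m and x of can in the frame of tray between -0.135 and 0.135 m and y of can in the frame of tray between -0.055 and 0.055 m and z of can in the frame of tray between -0.002 and 0.009 m), for 0.2 s.
3. every container is back upright on the disc it came from (15 mm), the brush box on the mat (horizontal distance between brushbox and mat below 0.015 m and angle between the y axis of brushbox and the x axis of mat, either way round below 0.14 rad and z of brushbox in the frame of mat between 0 and 0.008 m and angle between each of brushbox, bottle, jar, can's own z axis and vertical below 0.08 rad and linear speed of each of brushbox, bottle, jar, can below 0.02 m/s and angular speed of each of brushbox, bottle, jar, can below 0.2 rad/s and contact force between each of brushbox, bottle, jar, can and the fingers below 0.1 N and distance of each of bottle, jar, can from where it was at the start of the episode below 0.015 m), for 0.2 s.
At the end, for the whole second after the job is handed in: The brush box lies flat on the mat, its centre within 15 mm of the mat's centre and its length within 8 degrees of the mat's; bottle, jar and can each stand upright (within 4.5 degrees) within 15 mm of where they stood at the start; all are released and at rest (all of step 3); the robot touches nothing.
It fails at once if a container is tipped by more than about 35 degrees (angle between any of bottle, jar, can's own z axis and vertical above 0.6 rad).
It fails at once if cup, tape roll or pot moved by more than 20 mm (distance of any of cup, tape, pot from where it was at the start of the episode above 0.02 m).
It also fails if it takes over 125 s, if anything falls off the work surface, if the arm or the gripper's body presses on something with over 40 N, if the wrist force passes 120 N, or if a joint passes its speed limit or range.

ROBOT

A 7-joint arm with a two-finger parallel gripper is mounted at the origin on the work surface. World frame = base frame: x ahead of the robot, y to its left, z up, the work surface at z = 0. Lengths are in mm, angles in rad, forces in N, time in s.
With the tool pointing down it reaches from about 425 to 825 mm from the base axis. Payload 3.6 kg.
Tool frame: the origin (TCP) lies where the fingers leave the gripper's body, on its centre line; the fingertips stand 84 mm ahead of it and the grasp point (between the pads) lies 65 mm ahead of it (robot.tip_extent is the distance from the TCP to the fingertips, in mm); z points along the fingers, y is the direction in which the jaws open and shut (so a half turn about z gives the same grasp; the last joint's range is limited). The gripper opens to 93 mm and grips with 3 to 60 N. Pads are 15 mm wide; open, the fingers measure 128 mm over their backs; the gripper's body (75 mm by 188 mm) begins 65 mm behind the grasp point.
Start: joints at [1.101, 0.615, -0.013, 1.423, 0.008, 1.103, -0.04], TCP at [278.512, -587.281, 302.74] pointing down, gripper open.
Joint ranges: [-3.12, 3.12], [-0.3, 2.06], [-1.34, 1.32], [0.26, 2.42], [-1.36, 4.5], [0.01, 1.98], [-2.84, 2.84]. Speed limits (rad/s): [2.79, 2.79, 3.14, 3.14, 3.14, 3.14, 3.14].

INTERFACE

Orientations are given as a unit quaternion [x, y, z, w].
In Python, from station import robot, optics, close_job gives the robot as it stands.
- The arm moves only by the tool step_arm, never from a script. Its argument "increments" is a list of rows, each a list of 3 entries, a list of its own where there are three numbers: the turn, a rotation vector about the tool's x, y, z in rad, then the shift along the tool's x, y, z in cm, then the opening in per cent of the stroke, from 0 (shut) to 100 (fully open). A call has exactly 5 rows; each row shifts and turns the pose as measured when the row begins, along the tool's axes as they then stand; what a row does not reach is not made up. A row lasts 1/8 s, in which the tool goes at most 62.5 mm and 10.7 degrees, less where a joint would pass 70% of its speed; a pose out of reach is approached as far as the arm can. A call with a gripper value outside its range is refused whole. The fingers move at their own pace and stop on an object; "newtons" is the grip in N (left out, the last holds). Time passes only in rows, so rows that do not move let the fingers close, or fill a call up. It gives the time, the measured TCP pose, the force and the opening at its end, in the units of the state.
- robot.read_state(): the state, without advancing time (a new reading comes with each control period).
- optics.get_image(name): name is "scene" or "top" or "wrist"; returns a dict with "image" (384x512x3 uint8, blue, green, red), "z_map" (384x512 float32, mm along the optical axis (not along the pixel's ray), 0 where there is no reading), "fx", "fy", "cx", "cy" (pixels), "distortion" ([k1, k2, p1, p2, k3] as OpenCV has them; the pictures are not rectified), "T" (4x4, takes a point from camera to world coordinates). Camera axes: x right, y down, z forward; pixel columns grow to the right and rows downward; lengths in mm; the calibration is good to about 2 mm. A picture is of the moment at which its call begins.
- close_job(): hands the job in, once; it reports no verdict.
The state is a dict: "time": time; "joint_pos": joint angles; "dq": joint speeds; "joint_torque": joint torques, N m; "eef_pos": TCP position; "orientation": TCP orientation; "wrist_force": force on the tool from outside, world axes, zero at the start; "moment": the same for the moment, N m; "gripper_width": finger opening in mm.
Only numpy, scipy, OpenCV 4.12 (cv2) and the standard library are available. Lean on these libraries where they do the work, as an engineer would, in place of code of your own. Each camera call takes 0.05 s, during which the arm holds its last target.

## Working session

There is one attempt and no reset: what is moved stays moved. The work goes in short steps, Python scripts to look and compute and a tool call to move; the robot and the scene stay as the last step left them, time stands still between calls to the robot, and variables do not carry over. Pictures are saved under pics/ and viewed, and the job is handed in when it is done.

Besides the shell and the picture viewer there is one more tool, called after "Call:" in YAML: its name, and indented under it one key for each argument. step_arm: Moves the arm, as the interface text tells. Its arguments: {"type":"object","properties":{"increments":{"type":"array","items":{"type":"array"}},"newtons":{"type":"number"}},"required":["increments"]}

```bash
ls; mkdir -p pics; python3 - <<'E'
from station import robot, optics
import cv2
s=robot.read_state();print(s)
for n in ("scene","top"):
    d=optics.get_image(n);cv2.imwrite(f"pics/{n}0.png",d["image"])
    print(n,d["fx"],d["fy"],d["cx"],d["cy"],d["distortion"],d["T"])
E
```

```text
pics
{'time': 0.0, 'joint_pos': array([ 1.10151197,  0.61588914, -0.01259167,  1.42489728,  0.00813161,
        1.10340847, -0.04038342]), 'dq': array([-5.44807788e-04, -1.31365529e-04,  1.08153336e-03,  7.97129865e-04,
       -1.08830414e-05,  3.40928953e-04,  2.15214096e-04]), 'joint_torque': array([-1.23243622e-04, -4.58925891e+01,  2.09352295e-01, -1.65744638e+01,
       -6.09781779e-02,  2.05088931e-02,  2.24597188e-04]), 'eef_pos': array([ 278.24084047, -586.7920904 ,  301.6010577 ]), 'orientation': array([ 9.75583419e-01,  2.19625509e-01, -3.18708004e-04, -1.23531223e-03]), 'wrist_force': array([ 1.00257009,  0.09838279, -0.548514  ]), 'moment': array([ 0.02106034, -0.05567062, -0.02566952]), 'gripper_width': 93.09966945723684}
scene 349.73673930639586 349.73673930639586 261.025438681414 190.01132897572276 [-0.04795186  0.          0.          0.          0.        ] [[-6.36880858e-01  4.89121220e-01 -5.95938927e-01  1.10810903e+03]
 [ 7.70877291e-01  4.15485940e-01 -4.82824643e-01  3.95548563e+02]
 [ 1.14444667e-02 -7.66897559e-01 -6.41667483e-01  5.80230029e+02]
 [ 0.00000000e+00  0.00000000e+00  0.00000000e+00  1.00000000e+00]]
top 374.00647189798696 374.00647189798696 257.4878266361869 186.86752712093107 [-0.124486  0.        0.        0.        0.      ] [[ 1.09401779e-02 -9.97077566e-01  7.56084631e-02  4.98411271e+02]
 [-9.99937560e-01 -1.07365975e-02  3.09851910e-03  1.76703883e+01]
 [-2.27768624e-03 -7.56376405e-02 -9.97132769e-01  1.11715539e+03]
 [ 0.00000000e+00  0.00000000e+00  0.00000000e+00  1.00000000e+00]]
```

View pics/top0.png

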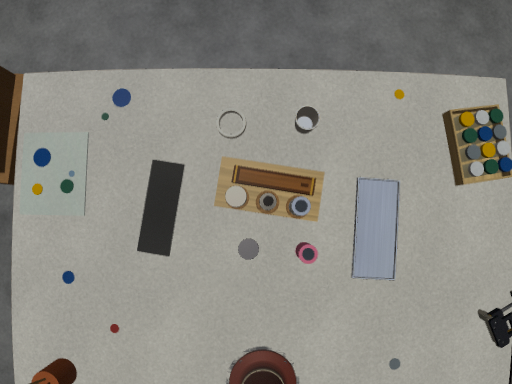

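View pics/scene0.png

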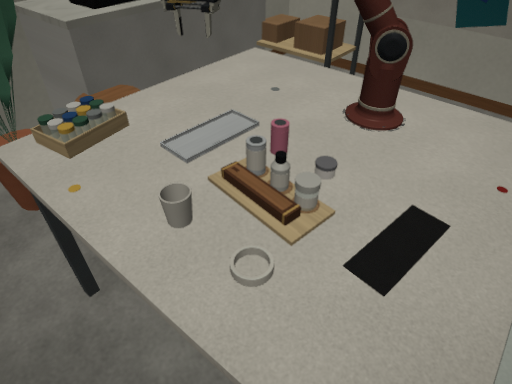

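The top view shows the board at about (270,188), with the jar (236,196), bottle (268,201) and can (300,206) on it, and the box behind them. The mat is on the left (161,208) and the tray on the right (376,229). There are two can candidates: the grey-topped one at (300,206), on a disc, and the pink one at (308,253), off the board. The task's can is the one on the disc. I'll measure next and confirm with an enlarged crop.

```bash
cat > h.py <<'E'
import numpy as np, cv2
from station import robot, optics
def K(d): return np.array([[d["fx"],0,d["cx"]],[0,d["fy"],d["cy"]],[0,0,1.]])
def cast(d,px,z):
    px=np.asarray(px,float).reshape(-1,1,2)
    u=cv2.undistortPoints(px,K(d),np.array(d["distortion"])).reshape(-1,2)
    r=np.c_[u,np.ones(len(u))]@d["T"][:3,:3].T; o=d["T"][:3,3]
    return o+r*((z-o[2])/r[:,2])[:,None]
def proj(d,P):
    P=np.asarray(P,float).reshape(-1,3); Ti=np.linalg.inv(d["T"])
    c=P@Ti[:3,:3].T+Ti[:3,3]
    return cv2.projectPoints(c,np.zeros(3),np.zeros(3),K(d),np.array(d["distortion"]))[0].reshape(-1,2)
def cloud(d):
    """world points of every pixel from the z_map"""
    z=d["z_map"]; h,w=z.shape
    g=np.stack(np.meshgrid(np.arange(w),np.arange(h)),-1).reshape(-1,1,2).astype(float)
    u=cv2.undistortPoints(g,K(d),np.array(d["distortion"])).reshape(-1,2)
    c=np.c_[u,np.ones(len(u))]*z.reshape(-1,1)
    W=c@d["T"][:3,:3].T+d["T"][:3,3]; W[z.reshape(-1)<=0]=np.nan
    return W.reshape(h,w,3)
E
python3 - <<'E'
from h import *
d=optics.get_image("top");im=d["image"];
cv2.imwrite("pics/crop1.png",cv2.resize(im[100:290,130:410],None,fx=2.8,fy=2.8,interpolation=cv2.INTER_CUBIC))
W=cloud(d);hsv=cv2.cvtColor(im,cv2.COLOR_BGR2HSV)
def rect(m,z,name):
    n,l,st,c=cv2.connectedComponentsWithStats(m.astype(np.uint8))
    i=1+np.argmax(st[1:,4]); cn=cv2.findContours((l==i).astype(np.uint8),0,2)[0][0]
    P=cast(d,cn.reshape(-1,2),z)[:,:2].astype(np.float32)
    r=cv2.minAreaRect(P);print(name,r);print(cv2.boxPoints(r).round(1).tolist())
R=np.zeros(im.shape[:2],bool)
def roi(a,b,c,e):
    r=R.copy();r[b:e,a:c]=1;return r
rect(roi(120,140,200,270)&(im.max(2)<60),4,"mat")
rect(roi(330,160,420,300)&(im[...,0].astype(int)-im[...,2]>12),16,"tray")
rect(roi(200,145,340,235)&(hsv[...,1]>70),12,"board")
rect(roi(225,160,320,200)&(hsv[...,1]>70)&(im.max(2)<140),42,"box")
# height map components
Z=W[...,2]
print("table z",np.nanmedian(Z[300:340,150:350]))
for nm,(x,y),z in (("jar",(236,196),87),("bottle",(268,201),112),("can",(300,206),108),("pink",(308,253),96),("pot",(248,249),40),("cup",(306,120),85),("tape",(231,124),24)):
    m=roi(x-25,y-25,x+25,y+25)&(abs(Z-z)<6)
    n,l,st,c=cv2.connectedComponentsWithStats(m.astype(np.uint8))
    if n<2: print(nm,"none");continue
    i=1+np.argmax(st[1:,4]); cn=cv2.findContours((l==i).astype(np.uint8),0,2)[0][0]
    (ex,ey),r=cv2.minEnclosingCircle(cn); P=W[l==i]
    print(nm,st[i],(ex,ey),r,cast(d,[(ex,ey)],z).round(1),"cloudmid",((P.min(0)+P.max(0))/2).round(1),np.ptp(P,axis=0).round(1),"zmed",np.median(P[:,2]).round(1))
E
```

```text
mat ((518.3310546875, 312.3472595214844), (97.24588775634766, 275.98248291015625), 81.67562103271484)
[[374.79998779296875, 284.20001220703125], [647.7999877929688, 244.3000030517578], [661.9000244140625, 340.5], [388.79998779296875, 380.3999938964844]]
tray ((461.744873046875, -331.7785949707031), (127.37255859375, 295.3714599609375), 86.71524810791016)
[[310.70001220703125, -386.8999938964844], [605.5, -403.79998779296875], [612.7999877929688, -276.70001220703125], [318.0, -259.70001220703125]]
board ((578.0178833007812, -12.962753295898438), (308.94403076171875, 148.84695434570312), 81.83592987060547)
[[482.3999938964844, -155.3000030517578], [629.7999877929688, -176.39999389648438], [673.5999755859375, 129.39999389648438], [526.2999877929688, 150.5]]
box ((590.75146484375, -23.35406494140625), (242.05487060546875, 75.57939147949219), 81.35625457763672)
[[535.2000122070312, -137.3000030517578], [609.9000244140625, -148.6999969482422], [646.2999877929688, 90.5999984741211], [571.5999755859375, 102.0]]
table z 0.22559115165381627
jar [225 185  22  22 371] (235.5, 195.5) 10.793616294
[... 352 characters left out ...]
. ]] cloudmid [525.9 -96.2 107.9] [51.5 51.8 11.8] zmed 108.5
pink [299 244  19  20 301] (308.0746154785156, 253.6119384765625) 9.833389282226562 [[ 395.4 -118.6   96. ]] cloudmid [ 395.7 -118.6   96.3] [51.9 49.8 10.5] zmed 96.0
pot [238 238  21  22 346] (248.0, 248.5) 10.547611236572266 [[402.9  46.2  40. ]] cloudmid [402.7  46.3  39.7] [59.9 57.5 10.4] zmed 40.2
cup [295 105  26  25 118] (307.4112854003906, 117.28225708007812) 12.70546817779541 [[ 775.4 -118.    85. ]] cloudmid [ 776.2 -118.    84.6] [70.7 70.8 11.3] zmed 84.4
tape [216 108  30  30 272] (230.55035400390625, 122.63668823242188) 14.998053550720215 [[772.6 103.5  24. ]] cloudmid [773.6 103.8  23.8] [89.5 87.  11.1] zmed 24.1
```

```bash
python3 - <<'E'
from h import *
d=optics.get_image("scene");im=d["image"]
cv2.imwrite("pics/crop2.png",cv2.resize(im[90:270,140:370],None,fx=3.2,fy=3.2,interpolation=cv2.INTER_CUBIC))
E
```

```text
(no output)
```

View pics/crop1.png

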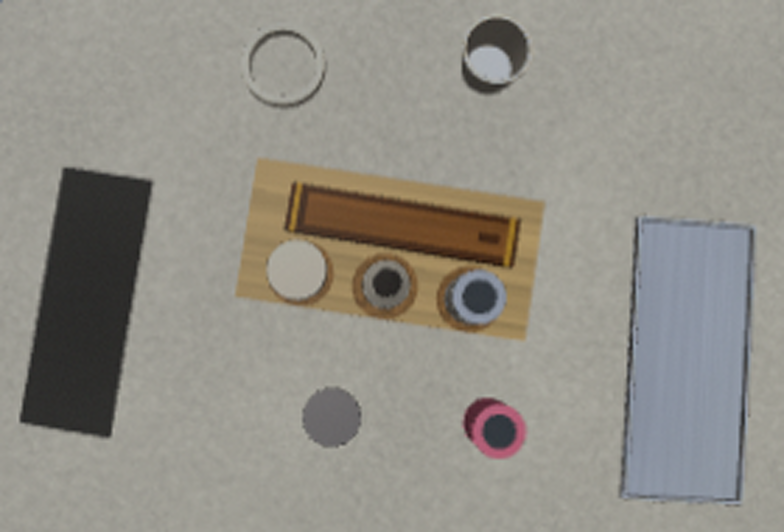

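View pics/crop2.png

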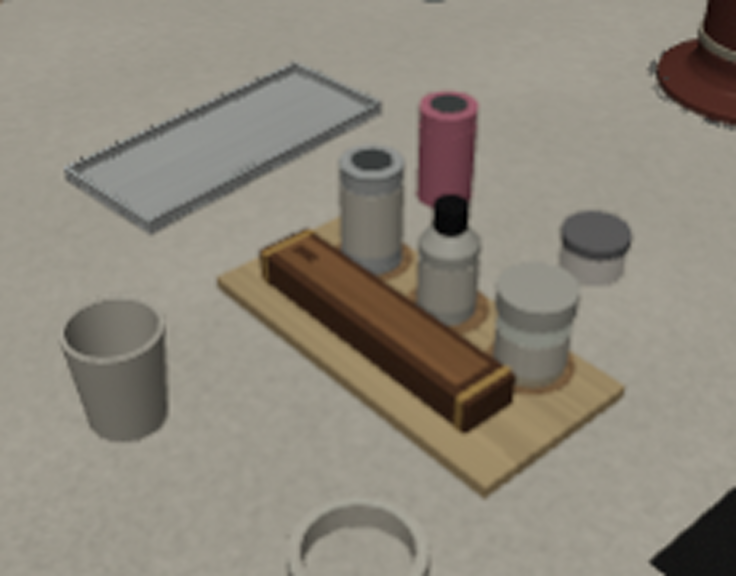

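The crops show the grey metal can upright on the right-hand disc (crop1 ≈ (478,297)). The pink look-alike is off the board (≈ (498,430)), so I leave that alone. All three containers match the disc positions computed from the board. Next I measure the box by height and plan the first move.

```bash
cat >> h.py <<'E'
from scipy.spatial.transform import Rotation as Ro
def plan(x,y,z,phi):
    s=robot.read_state(); q=Ro.from_quat(s["orientation"]); p=s["eef_pos"]
    t=Ro.from_euler('z',phi)*Ro.from_euler('x',np.pi)
    rv=(q.inv()*t).as_rotvec(); d=q.inv().apply(np.array([x,y,z])-p)/10
    print("t",round(s["time"],2),"p",p.round(1),"turn",rv.round(3),"shift cm",d.round(2),"w",s["gripper_width"].round(1),"F",s["wrist_force"].round(1),"q",s["joint_pos"].round(2))
def box(d,z0):
    W=cloud(d);im=d["image"];Z=W[...,2]
    return W
E
python3 - <<'E'
from h import *
for n in ("top","scene"):
    d=optics.get_image(n);W=cloud(d);Z=W[...,2]
    m=(abs(Z-42)<5)&(abs(W[...,0]-602)<70)&(abs(W[...,1]+16)<160)
    hsv=cv2.cvtColor(d["image"],cv2.COLOR_BGR2HSV)
    m&=hsv[...,1]>90
    k,l,st,c=cv2.connectedComponentsWithStats(m.astype(np.uint8)); i=1+np.argmax(st[1:,4])
    P=W[l==i];print(n,cv2.minAreaRect(P[:,:2].astype(np.float32)),np.median(P[:,2]))
    for c0,z in (((552,81.3),87),((539.4,-7.7),112),((526,-96.4),108)):
        m=(abs(Z-z)<5)&(np.hypot(W[...,0]-c0[0],W[...,1]-c0[1])<45); P=W[m]
        print(((P.min(0)+P.max(0))/2).round(1),np.ptp(P,axis=0).round(1))
plan(526,-96.4,302,-0.142)
E
```

```text
top ((602.340087890625, -24.783676147460938), (240.01693725585938, 50.71925735473633), 81.47203826904297) 42.66746326290581
[552.1  81.4  87.3] [58.4 58.3  8.9]
[539.6  -7.8 111.3] [27.1 26.9  8.4]
[525.8 -96.3 108. ] [51.4 51.5  9.6]
scene ((601.244873046875, -23.951583862304688), (241.4473419189453, 52.47578048706055), 81.52408599853516) 42.04571230666181
[552.3  82.8  85.5] [58.7 56.7  6.9]
[538.6  -5.  110.6] [26.2 26.   5.4]
[525.3 -94.6 106.6] [52.6 51.9  7. ]Traceback (most recent call last):
  File "<stdin>", line 12, in <module>
  File "h.py", line 26, in plan
    print("t",round(s["time"],2),"p",p.round(1),"turn",rv.round(3),"shift cm",d.round(2),"w",s["gripper_width"].round(1),"F",s["wrist_force"].round(1),"q",s["joint_pos"].round(2))
                                                                                             ^^^^^^^^^^^^^^^^^^^^^^^^
AttributeError: 'float' object has no attribute 'round'
```

```bash
sed -i 's/s\["gripper_width"\].round(1)/round(s["gripper_width"],1)/' h.py; python3 -c "
from h import *
plan(526,-96,300,-0.142)"
```

```text
t 0.3 p [ 278.4 -587.1  302.3] turn [-0.001  0.     0.585] shift cm [ 43.41 -33.77   0.27] w 93.2 F [-0.1  0.8 -0.4] q [ 1.1   0.62 -0.01  1.42  0.01  1.1  -0.04]
```

Call:
step_arm:
  increments:
    - [[0,0,0.146],[4.3,-3.4,0],80]
    - [[0,0,0.146],[3.8,-4.0,0],80]
    - [[0,0,0.146],[3.2,-4.5,0],80]
    - [[0,0,0.146],[2.5,-4.9,0],80]
    - [[0,0,0],[1.8,-5.2,0],80]
  newtons: 15

```text
time: 0.92
eef_pos: [405.2, -341.1, 301.1]
orientation: [0.996, -0.086, -0.0, 0.001]
wrist_force: [0.9, -0.2, -0.0]
gripper_width: 74.3
```

```bash
python3 -c "
from h import *
plan(526,-96,300,-0.142)"
```

```text
t 0.93 p [ 405.2 -341.1  301.1] turn [ 0.002  0.    -0.031] shift cm [  7.69 -26.22   0.05] w 74.3 F [ 0.9 -0.2 -0. ] q [ 0.57  0.43  0.13  1.78 -0.07  0.94 -1.02]
```

Call:
step_arm:
  increments:
    - [[0,0,-0.03],[1.6,-5.4,0],80]
    - [[0,0,0],[1.6,-5.4,0],80]
    - [[0,0,0],[1.6,-5.4,0.5],80]
    - [[0,0,0],[1.6,-5.4,1],80]
    - [[0,0,0],[1,-4,2],80]

```text
time: 1.55
eef_pos: [521.5, -89.3, 267.5]
orientation: [0.998, -0.069, 0.004, 0.002]
wrist_force: [0.0, -0.0, -0.5]
gripper_width: 74.3
```

```bash
python3 -c "
from h import *
plan(526,-96,125,-0.142)"
```

```text
t 1.55 p [521.5 -89.3 267.5] turn [ 0.002 -0.009  0.003] shift cm [ 0.41  0.56 14.25] w 74.3 F [ 0.  -0.  -0.5] q [ 0.07  0.47  0.08  1.83 -0.04  0.84 -1.54]
```

Call:
step_arm:
  increments:
    - [[0,-0.009,0],[0.4,0.6,2],80]
    - [[0,0,0],[0,0,2],80]
    - [[0,0,0],[0,0,1.5],80]
    - [[0,0,0],[0,0,0],80]
    - [[0,0,0],[0,0,0],80]

```text
time: 2.17
eef_pos: [525.3, -95.5, 209.4]
orientation: [0.998, -0.067, -0.001, 0.001]
wrist_force: [0.4, 0.2, -0.5]
gripper_width: 74.4
```

```bash
python3 -c "
from h import *
plan(526,-96,125,-0.142)
d=optics.get_image('wrist');cv2.imwrite('pics/w1.png',d['image'])"
```

```text
t 2.17 p [525.3 -95.5 209.4] turn [0.003 0.003 0.007] shift cm [0.1  0.01 8.44] w 74.4 F [ 0.4  0.2 -0.5] q [ 0.09  0.55  0.07  1.87 -0.05  0.72 -1.52]
```

View pics/w1.png

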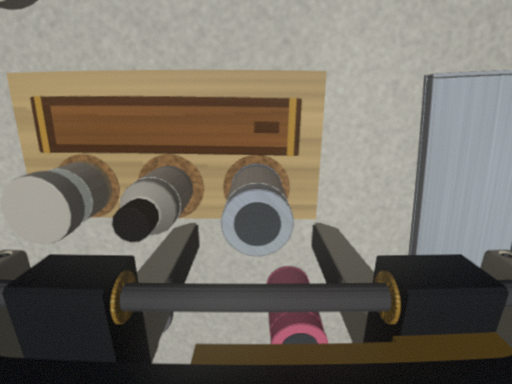

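The can's top (257,220) sits midway between the fingertips (about x = 190 and 320). I'll descend.

Call:
step_arm:
  increments:
    - [[0,0,0],[0.1,0,3],80]
    - [[0,0,0],[0,0,3],80]
    - [[0,0,0],[0,0,2.2],80]
    - [[0,0,0],[0,0,0],80]
    - [[0,0,0],[0,0,0],80]

```text
time: 2.85
eef_pos: [529.6, -98.5, 130.4]
orientation: [0.998, -0.069, 0.005, 0.002]
wrist_force: [0.4, 0.3, 0.3]
gripper_width: 74.3
```

```bash
python3 -c "
from h import *
plan(526,-96,125,-0.142)"
```

```text
t 2.85 p [529.6 -98.5 130.4] turn [ 0.004 -0.009  0.005] shift cm [-0.4  -0.2   0.54] w 74.3 F [0.4 0.3 0.3] q [ 0.11  0.68  0.06  1.93 -0.06  0.53 -1.51]
```

Call:
step_arm:
  increments:
    - [[0.004,-0.009,0.005],[-0.4,-0.2,0.5],80]
    - [[0,0,0],[0,0,0],80]
    - [[0,0,0],[0,0,0],40]
    - [[0,0,0],[0,0,0],40]
    - [[0,0,0],[0,0,0],40]

```text
time: 3.48
eef_pos: [527.0, -96.3, 127.8]
orientation: [0.997, -0.071, 0.002, 0.0]
wrist_force: [0.0, 0.3, 0.2]
gripper_width: 51.4
```

```bash
python3 -c "
from h import *
plan(526,-96,235,-0.142)"
```

```text
t 3.48 p [527.  -96.3 127.8] turn [ 0.    -0.005 -0.001] shift cm [-5.000e-02 -1.000e-02 -1.072e+01] w 51.4 F [0.  0.3 0.2] q [ 0.11  0.68  0.05  1.93 -0.07  0.52 -1.51]
```

Call:
step_arm:
  increments:
    - [[0,0,0],[0,0,-3.5],40]
    - [[0,0,0],[0,0,-3.5],40]
    - [[0,0,0],[0.5,3,-1],40]
    - [[0,0,0],[1.2,4.5,0],40]
    - [[0,0,0],[1.2,5,0],40]

```text
time: 4.1
eef_pos: [537.2, -219.3, 207.0]
orientation: [0.998, -0.065, -0.002, -0.003]
wrist_force: [0.6, -0.2, -3.3]
gripper_width: 51.6
```

```bash
python3 -c "
from h import *
plan(552,-337,120.5,-0.142)"
```

```text
t 4.1 p [ 537.2 -219.3  207. ] turn [-0.005  0.004  0.012] shift cm [ 3.03 11.52  8.58] w 51.6 F [ 0.6 -0.2 -3.3] q [ 0.32  0.62  0.05  1.74 -0.05  0.79 -1.31]
```

Call:
step_arm:
  increments:
    - [[-0.005,0.004,0.012],[1.1,4.2,0.5],40]
    - [[0,0,0],[1.0,4.0,1],40]
    - [[0,0,0],[0.8,2.7,1.5],40]
    - [[0,0,0],[0,0,1.5],40]
    - [[0,0,0],[0,0,0],40]

```text
time: 4.72
eef_pos: [546.9, -337.8, 156.2]
orientation: [0.997, -0.075, -0.004, -0.001]
wrist_force: [0.5, 0.9, -3.0]
gripper_width: 51.8
```

```bash
python3 -c "
from h import *
plan(552,-337,120.5,-0.142)"
```

```text
t 4.72 p [ 546.9 -337.8  156.2] turn [-0.001  0.008 -0.008] shift cm [ 0.52 -0.15  3.56] w 51.8 F [ 0.5  0.9 -3. ] q [ 0.49  0.76  0.05  1.59 -0.05  0.8  -1.16]
```

Call:
step_arm:
  increments:
    - [[0,0.008,-0.008],[0.5,-0.1,1.5],40]
    - [[0,0,0],[0,0,1.4],40]
    - [[0,0,0],[0,0,0.5],40]
    - [[0,0,0],[0,0,0],40]
    - [[0,0,0],[0,0,0],40]

```text
time: 5.35
eef_pos: [553.9, -332.6, 120.6]
orientation: [0.998, -0.067, 0.001, -0.002]
wrist_force: [-0.6, 0.4, -2.5]
gripper_width: 52.0
```

```bash
python3 -c "
from h import *
plan(552,-337,120.5,-0.142)"
```

```text
t 5.35 p [ 553.9 -332.6  120.6] turn [-0.004 -0.001  0.007] shift cm [-0.13  0.46  0.01] w 52.0 F [-0.6  0.4 -2.5] q [ 0.49  0.81  0.04  1.61 -0.05  0.72 -1.16]
```

Call:
step_arm:
  increments:
    - [[0,0,0],[0,0.3,0.2],40]
    - [[0,0,0],[0,0,0],40]
    - [[0,0,0],[0,0,0],80]
    - [[0,0,0],[0,0,0],80]
    - [[0,0,0],[0,0,0],80]

```text
time: 5.98
eef_pos: [555.1, -336.6, 122.0]
orientation: [0.998, -0.068, 0.004, -0.001]
wrist_force: [-0.1, -0.2, -0.2]
gripper_width: 73.6
```

```bash
python3 -c "
from h import *
plan(539.3,-7,230,-0.142)
d=optics.get_image('scene');cv2.imwrite('pics/s2.png',d['image'])"
```

```text
t 5.97 p [ 555.1 -336.6  122. ] turn [-0.002 -0.007  0.007] shift cm [ -5.94 -32.47 -10.76] w 73.6 F [-0.1 -0.2 -0.2] q [ 0.49  0.81  0.04  1.6  -0.05  0.72 -1.15]
```

View pics/s2.png

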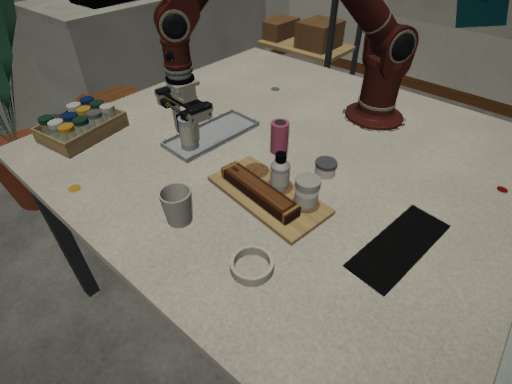

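The can stands in the tray at about (190,133) and is released. The bottle is next.

Call:
step_arm:
  increments:
    - [[0,0,0],[0,0,-5.5],80]
    - [[0,0,0],[0,0,-5.2],80]
    - [[0,0,0],[-0.7,-3.8,-1.5],80]
    - [[0,0,0],[-1.1,-6,0],80]
    - [[0,0,0],[-1.1,-6,0],80]

```text
time: 6.65
eef_pos: [546.8, -180.5, 247.6]
orientation: [0.997, -0.074, 0.005, 0.002]
wrist_force: [1.0, 0.3, -0.3]
gripper_width: 74.3
```

```bash
python3 -c "
from h import *
plan(539.3,-7,215,-0.142)"
```

```text
t 6.65 p [ 546.8 -180.5  247.6] turn [ 0.002 -0.011 -0.007] shift cm [ -3.34 -17.05   3.19] w 74.3 F [ 1.   0.3 -0.3] q [ 0.24  0.55  0.06  1.72 -0.04  0.85 -1.4 ]
```

Call:
step_arm:
  increments:
    - [[0.002,-0.011,-0.007],[-1.1,-5.8,0.8],80]
    - [[0,0,0],[-1.1,-5.8,0.8],80]
    - [[0,0,0],[-0.9,-4.2,0.8],80]
    - [[0,0,0],[0,-0.8,0.5],80]
    - [[0,0,0],[0,0,0],80]

```text
time: 7.28
eef_pos: [540.1, -1.5, 219.3]
orientation: [0.998, -0.066, 0.002, -0.001]
wrist_force: [0.4, -0.3, 0.8]
gripper_width: 74.2
```

```bash
python3 -c "
from h import *
plan(539.3,-7,127,-0.142)
d=optics.get_image('wrist');cv2.imwrite('pics/w2.png',d['image'])"
```

```text
t 7.28 p [540.1  -1.5 219.3] turn [-0.002 -0.004  0.01 ] shift cm [-0.05  0.58  9.23] w 74.2 F [ 0.4 -0.3  0.8] q [-0.07  0.55  0.05  1.85 -0.04  0.75 -1.7 ]
```

View pics/w2.png

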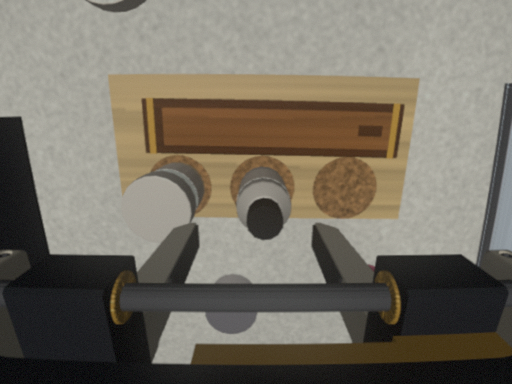

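The bottle cap (265,215) is slightly right of the finger midline, which agrees with the computed 0.58 cm tool-y correction. I'll correct that before descending.

Call:
step_arm:
  increments:
    - [[-0.002,-0.004,0.01],[0,0.6,1.5],73]
    - [[0,0,0],[0,0,1.5],73]
    - [[0,0,0],[0,0,0],73]
    - [[0,0,0],[0,0,0],73]
    - [[0,0,0],[0,0,0],73]

```text
time: 7.95
eef_pos: [539.7, -14.7, 187.3]
orientation: [0.997, -0.077, 0.0, 0.001]
wrist_force: [0.4, -0.3, -0.1]
gripper_width: 68.2
```

```bash
python3 -c "
from h import *
plan(539.3,-7,127,-0.142)"
```

```text
t 7.95 p [539.7 -14.7 187.3] turn [ 0.003 -0.001 -0.012] shift cm [-0.16 -0.77  6.02] w 68.2 F [ 0.4 -0.3 -0.1] q [-0.05  0.59  0.06  1.88 -0.05  0.67 -1.69]
```

```bash
python3 -c "
from h import *
for i in range(4):
  optics.get_image('wrist'); plan(539.3,-7,127,-0.142)"
```

```text
t 8.0 p [539.8 -14.6 187.3] turn [ 0.003 -0.001 -0.012] shift cm [-0.17 -0.76  6.03] w 67.9 F [-0.3  0.1  0.3] q [-0.05  0.59  0.06  1.88 -0.05  0.67 -1.69]
t 8.05 p [539.8 -14.5 187.4] turn [ 0.003 -0.001 -0.012] shift cm [-0.17 -0.75  6.04] w 68.0 F [-0.3  0.3 -0.4] q [-0.05  0.59  0.06  1.88 -0.05  0.67 -1.69]
t 8.1 p [539.8 -14.4 187.5] turn [ 0.003 -0.001 -0.012] shift cm [-0.17 -0.74  6.04] w 67.9 F [ 0.7 -0.2  0. ] q [-0.05  0.59  0.06  1.88 -0.05  0.67 -1.69]
t 8.15 p [539.7 -14.3 187.4] turn [ 0.003 -0.001 -0.012] shift cm [-0.16 -0.73  6.04] w 67.9 F [-0.4  0.7  1. ] q [-0.05  0.59  0.06  1.88 -0.05  0.67 -1.69]
```

Call:
step_arm:
  increments:
    - [[0.003,-0.001,-0.012],[-0.1,-0.7,0],73]
    - [[0,0,0],[0,0,1],73]
    - [[0,0,0],[0,0,1],73]
    - [[0,0,0],[0,0,0],73]
    - [[0,0,0],[0,0,0],73]

```text
time: 8.78
eef_pos: [539.6, -6.1, 165.7]
orientation: [0.998, -0.07, -0.0, -0.0]
wrist_force: [0.2, -0.3, 0.3]
gripper_width: 67.7
```

```bash
python3 -c "
from h import *
plan(539.3,-7,127,-0.142)"
```

```text
t 8.78 p [539.6  -6.1 165.7] turn [-0.001  0.001  0.002] shift cm [-0.02  0.09  3.87] w 67.7 F [ 0.2 -0.3  0.3] q [-0.06  0.62  0.05  1.89 -0.05  0.63 -1.69]
```

Call:
step_arm:
  increments:
    - [[0,0,0],[0,0.1,2],73]
    - [[0,0,0],[0,0,1.8],73]
    - [[0,0,0],[0,0,0],73]
    - [[0,0,0],[0,0,0],73]
    - [[0,0,0],[0,0,0],40]

```text
time: 9.4
eef_pos: [541.2, -7.6, 129.0]
orientation: [0.998, -0.07, 0.002, -0.0]
wrist_force: [0.2, -1.6, -0.2]
gripper_width: 61.9
```

```bash
python3 -c "
from h import *
plan(539.3,-7,127,-0.142)"
```

```text
t 9.4 p [541.2  -7.6 129. ] turn [-0.001 -0.004  0.002] shift cm [-0.2  -0.04  0.2 ] w 61.9 F [ 0.2 -1.6 -0.2] q [-0.05  0.68  0.04  1.92 -0.05  0.54 -1.69]
```

Call:
step_arm:
  increments:
    - [[0,0,0],[0,0,0],40]
    - [[0,0,0],[0,0,0],40]
    - [[0,0,0],[0,0,-3],40]
    - [[0,0,0],[0,0,-4],40]
    - [[0,0,0],[0,1,-3],40]

```text
time: 10.02
eef_pos: [537.4, -16.5, 229.2]
orientation: [0.998, -0.069, -0.002, -0.0]
wrist_force: [0.1, -0.1, -2.0]
gripper_width: 47.5
```

```bash
python3 -c "
from h import *
plan(462,-332,121,-0.142)"
```

```text
t 10.03 p [537.4 -16.5 229.2] turn [-0.001  0.004  0.004] shift cm [-3.08 32.3  10.81] w 47.5 F [ 0.1 -0.1 -2. ] q [-0.05  0.53  0.06  1.84 -0.04  0.78 -1.68]
```

Call:
step_arm:
  increments:
    - [[0,0.004,0.004],[-0.3,5,0],40]
    - [[0,0,0],[-0.5,5.5,0],40]
    - [[0,0,0],[-0.5,5.5,0],40]
    - [[0,0,0],[-0.5,5.5,0.5],40]
    - [[0,0,0],[-0.5,5,1],40]

```text
time: 10.65
eef_pos: [480.1, -277.3, 216.1]
orientation: [0.998, -0.065, 0.005, -0.002]
wrist_force: [0.8, -1.1, -2.3]
gripper_width: 47.8
```

```bash
python3 -c "
from h import *
plan(462,-332,121,-0.142)"
```

```text
t 10.65 p [ 480.1 -277.3  216.1] turn [-0.004 -0.009  0.012] shift cm [-1.17  5.7   9.48] w 47.8 F [ 0.8 -1.1 -2.3] q [ 0.46  0.57  0.04  1.81 -0.04  0.75 -1.18]
```

Call:
step_arm:
  increments:
    - [[-0.004,-0.009,0.012],[-0.8,3,1],40]
    - [[0,0,0],[-0.4,2,2.5],40]
    - [[0,0,0],[0,0.5,2.5],40]
    - [[0,0,0],[0,0,1],40]
    - [[0,0,0],[0,0,0],40]

```text
time: 11.28
eef_pos: [455.6, -337.4, 142.8]
orientation: [0.997, -0.077, -0.002, 0.001]
wrist_force: [-0.2, -0.5, -1.2]
gripper_width: 47.6
```

```bash
python3 -c "
from h import *
plan(462,-332,121,-0.142)"
```

```text
t 11.28 p [ 455.6 -337.4  142.8] turn [ 0.002  0.004 -0.011] shift cm [ 0.56 -0.64  2.17] w 47.6 F [-0.2 -0.5 -1.2] q [ 0.57  0.69  0.04  1.83 -0.04  0.62 -1.09]
```

Call:
step_arm:
  increments:
    - [[0.002,0.004,-0.011],[0.5,-0.6,1],40]
    - [[0,0,0],[0,0,1],40]
    - [[0,0,0],[0,0,0],40]
    - [[0,0,0],[0,0,0],40]
    - [[0,0,0],[0,0,0],40]

```text
time: 11.9
eef_pos: [464.0, -330.5, 123.6]
orientation: [0.998, -0.069, 0.002, 0.0]
wrist_force: [0.1, 0.2, -2.1]
gripper_width: 48.0
```

```bash
python3 -c "
from h import *
plan(462,-332,121,-0.142)"
```

```text
t 11.9 p [ 464.  -330.5  123.6] turn [ 0.    -0.005  0.004] shift cm [-0.18  0.17  0.26] w 48.0 F [ 0.1  0.2 -2.1] q [ 0.56  0.72  0.03  1.84 -0.04  0.58 -1.09]
```

Call:
step_arm:
  increments:
    - [[0,0,0],[0,0,0.3],40]
    - [[0,0,0],[0,0,0],40]
    - [[0,0,0],[0,0,0],40]
    - [[0,0,0],[0,0,0],40]
    - [[0,0,0],[0,0,0],40]

```text
time: 12.52
eef_pos: [464.3, -331.4, 121.7]
orientation: [0.998, -0.069, 0.003, 0.001]
wrist_force: [-0.5, -0.3, 0.2]
gripper_width: 47.7
```

```bash
python3 -c "
from h import *
plan(462,-332,121,-0.142)"
```

```text
t 12.53 p [ 464.3 -331.4  121.7] turn [ 0.002 -0.007  0.003] shift cm [-0.22  0.09  0.07] w 47.7 F [-0.5 -0.3  0.2] q [ 0.56  0.72  0.03  1.84 -0.04  0.57 -1.09]
```

It is resting on the floor (load near 0). Release and rise.

Call:
step_arm:
  increments:
    - [[0,0,0],[0,0,0],80]
    - [[0,0,0],[0,0,0],80]
    - [[0,0,0],[0,0,-3.5],80]
    - [[0,0,0],[0,0,-5],80]
    - [[0,0,0],[0,0,-2.5],80]

```text
time: 13.15
eef_pos: [463.2, -330.8, 233.0]
orientation: [0.998, -0.069, 0.001, 0.0]
wrist_force: [0.2, -0.1, 0.1]
gripper_width: 74.5
```

```bash
python3 -c "
from h import *
plan(552,82,215,-0.142)"
```

```text
t 13.15 p [ 463.2 -330.8  233. ] turn [-0.    -0.003  0.003] shift cm [  3.09 -42.11   1.81] w 74.5 F [ 0.2 -0.1  0.1] q [ 0.55  0.57  0.04  1.75 -0.03  0.82 -1.1 ]
```

Call:
step_arm:
  increments:
    - [[0,-0.003,0.003],[0.4,-6,0],80]
    - [[0,0,0],[0.4,-6,0],80]
    - [[0,0,0],[0.4,-6,0],80]
    - [[0,0,0],[0.4,-6,0],80]
    - [[0,0,0],[0.4,-6,0],80]

```text
time: 13.78
eef_pos: [529.6, -37.5, 236.5]
orientation: [0.997, -0.079, 0.006, 0.004]
wrist_force: [1.4, -0.1, -0.2]
gripper_width: 74.7
```

```bash
python3 -c "
from h import *
plan(552,82,215,-0.142)"
```

```text
t 13.78 p [529.6 -37.5 236.5] turn [ 0.007 -0.013 -0.015] shift cm [  0.31 -12.17   2.07] w 74.7 F [ 1.4 -0.1 -0.2] q [-0.02  0.51  0.06  1.86 -0.03  0.76 -1.67]
```

Call:
step_arm:
  increments:
    - [[0.007,-0.013,-0.015],[0.1,-5,0.5],90]
    - [[0,0,0],[0.1,-4,0.5],90]
    - [[0,0,0],[0,-2.4,0.5],90]
    - [[0,0,0],[0,0,0.5],90]
    - [[0,0,0],[0,0,0],90]

```text
time: 14.4
eef_pos: [549.2, 84.8, 216.5]
orientation: [0.998, -0.065, 0.001, -0.001]
wrist_force: [-0.8, -0.7, -0.3]
gripper_width: 83.5
```

```bash
python3 -c "
from h import *
plan(552,82,140,-0.142)"
```

```text
t 14.4 p [549.2  84.8 216.5] turn [-0.003 -0.002  0.011] shift cm [0.3  0.26 7.65] w 83.5 F [-0.8 -0.7 -0.3] q [-0.23  0.57  0.05  1.81 -0.04  0.76 -1.85]
```

Call:
step_arm:
  increments:
    - [[-0.003,-0.002,0.011],[0.3,0.2,2],90]
    - [[0,0,0],[0,0,2],90]
    - [[0,0,0],[0,0,2],90]
    - [[0,0,0],[0,0,0],90]
    - [[0,0,0],[0,0,0],90]

```text
time: 15.02
eef_pos: [553.4, 72.0, 157.6]
orientation: [0.997, -0.078, 0.002, 0.002]
wrist_force: [-0.1, -0.4, 0.1]
gripper_width: 83.6
```

```bash
python3 -c "
from h import *
plan(552,82,138,-0.142)
d=optics.get_image('wrist');cv2.imwrite('pics/w3.png',d['image'])"
```

```text
t 15.03 p [553.4  72.  157.6] turn [ 0.004 -0.005 -0.015] shift cm [-0.31 -0.98  1.95] w 83.6 F [-0.1 -0.4  0.1] q [-0.21  0.66  0.06  1.85 -0.05  0.63 -1.85]
```

View pics/w3.png

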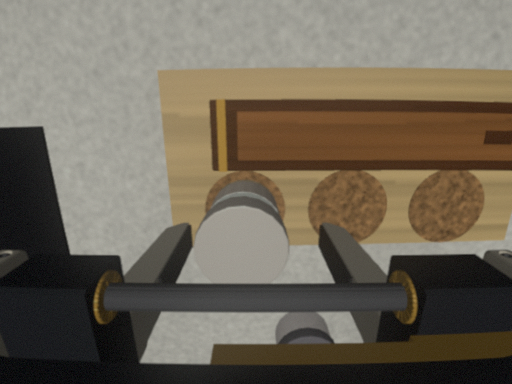

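The jar (242,240) sits nearer the left finger, and the numbers agree that y is off by about 10 mm. I'll correct that.

Call:
step_arm:
  increments:
    - [[0.002,-0.003,-0.008],[-0.3,-0.8,0],90]
    - [[0,0,0],[0,0,0],90]
    - [[0,0,0],[0,0,0],90]
    - [[0,0,0],[0,0,0],90]
    - [[0,0,0],[0,0,0],90]

```text
time: 15.7
eef_pos: [552.3, 81.3, 159.6]
orientation: [0.997, -0.074, 0.003, 0.001]
wrist_force: [-0.0, 0.1, -0.3]
gripper_width: 83.5
```

```bash
python3 -c "
from h import *
plan(552,82,138,-0.142)"
```

```text
t 15.7 p [552.3  81.3 159.6] turn [ 0.001 -0.005 -0.005] shift cm [-0.06 -0.06  2.15] w 83.5 F [-0.   0.1 -0.3] q [-0.22  0.65  0.05  1.85 -0.05  0.63 -1.86]
```

Call:
step_arm:
  increments:
    - [[0,-0.003,-0.003],[0,0,2.1],90]
    - [[0,0,0],[0,0,0],90]
    - [[0,0,0],[0,0,0],90]
    - [[0,0,0],[0,0,0],50]
    - [[0,0,0],[0,0,0],50]

```text
time: 16.32
eef_pos: [553.6, 81.2, 140.0]
orientation: [0.997, -0.072, 0.003, 0.0]
wrist_force: [-0.1, 0.4, 0.4]
gripper_width: 68.7
```

```bash
python3 -c "
from h import *
plan(552,82,138,-0.142)"
```

```text
t 16.32 p [553.6  81.2 140. ] turn [-0.    -0.006 -0.003] shift cm [-0.17 -0.05  0.2 ] w 68.7 F [-0.1  0.4  0.4] q [-0.22  0.69  0.05  1.86 -0.05  0.59 -1.85]
```

Call:
step_arm:
  increments:
    - [[0,0,0],[0,0,0],50]
    - [[0,0,0],[0,0,0],50]
    - [[0,0,0],[0,0,-3],50]
    - [[0,0,0],[0,0,-4.5],50]
    - [[0,0,0],[0,1,-4.5],50]

```text
time: 16.95
eef_pos: [548.3, 72.1, 257.9]
orientation: [0.997, -0.071, -0.004, 0.001]
wrist_force: [0.9, -0.9, -2.3]
gripper_width: 59.5
```

```bash
python3 -c "
from h import *
plan(372,-327,132,-0.142)"
```

```text
t 16.95 p [548.3  72.1 257.9] turn [ 0.003  0.008 -0.001] shift cm [-11.68  41.96  12.83] w 59.5 F [ 0.9 -0.9 -2.3] q [-0.21  0.52  0.06  1.76 -0.04  0.87 -1.85]
```

Call:
step_arm:
  increments:
    - [[0.003,0.008,0],[-1.4,5,0],50]
    - [[0,0,0],[-1.6,5.8,0],50]
    - [[0,0,0],[-1.6,5.8,0],50]
    - [[0,0,0],[-1.6,5.8,0],50]
    - [[0,0,0],[-1.6,5.8,0],50]

```text
time: 17.58
eef_pos: [432.2, -198.0, 259.5]
orientation: [0.998, -0.065, 0.005, -0.002]
wrist_force: [0.5, -1.1, -2.5]
gripper_width: 59.5
```

```bash
python3 -c "
from h import *
plan(372,-327,132,-0.142)"
```

```text
t 17.57 p [ 432.2 -198.   259.5] turn [-0.005 -0.01   0.012] shift cm [-4.43 13.63 12.65] w 59.5 F [ 0.5 -1.1 -2.5] q [ 0.33  0.4   0.07  1.98 -0.05  0.76 -1.26]
```

Call:
step_arm:
  increments:
    - [[-0.003,-0.007,0.008],[-1.5,5,0.5],50]
    - [[0,0,0],[-1.5,4.6,1.5],50]
    - [[0,0,0],[-1.2,3,2.5],50]
    - [[0,0,0],[0,0,2.5],50]
    - [[0,0,0],[0,0,1],50]

```text
time: 18.2
eef_pos: [366.9, -326.5, 176.8]
orientation: [0.997, -0.075, 0.001, 0.001]
wrist_force: [0.5, 0.1, -3.7]
gripper_width: 59.6
```

```bash
python3 -c "
from h import *
plan(372,-327,132,-0.142)"
```

```text
t 18.2 p [ 366.9 -326.5  176.8] turn [ 0.002 -0.002 -0.009] shift cm [ 0.5  -0.03  4.48] w 59.6 F [ 0.5  0.1 -3.7] q [ 0.63  0.55  0.07  2.02 -0.07  0.57 -0.97]
```

Call:
step_arm:
  increments:
    - [[0.001,0,-0.004],[0.5,0,2.2],50]
    - [[0,0,0],[0,0,1.8],50]
    - [[0,0,0],[0,0,0],50]
    - [[0,0,0],[0,0,0],50]
    - [[0,0,0],[0,0,0],50]

```text
time: 18.82
eef_pos: [374.3, -326.2, 137.3]
orientation: [0.997, -0.071, 0.002, 0.001]
wrist_force: [-0.6, -0.3, -3.5]
gripper_width: 59.9
```

```bash
python3 -c "
from h import *
plan(372,-327,132,-0.142)"
```

```text
t 18.82 p [ 374.3 -326.2  137.3] turn [ 0.001 -0.005 -0.001] shift cm [-0.22  0.11  0.53] w 59.9 F [-0.6 -0.3 -3.5] q [ 0.63  0.63  0.06  2.03 -0.08  0.48 -0.96]
```

Call:
step_arm:
  increments:
    - [[0,0,0],[-0.2,0,0.5],50]
    - [[0,0,0],[0,0,0.2],50]
    - [[0,0,0],[0,0,0],50]
    - [[0,0,0],[0,0,0],50]
    - [[0,0,0],[0,0,0],50]

```text
time: 19.45
eef_pos: [372.3, -326.4, 132.2]
orientation: [0.997, -0.071, 0.004, 0.002]
wrist_force: [-0.2, -0.2, -3.0]
gripper_width: 59.5
```

```bash
python3 -c "
from h import *
plan(372,-327,132,-0.142)"
```

```text
t 19.45 p [ 372.3 -326.4  132.2] turn [ 0.003 -0.007 -0.001] shift cm [-0.02  0.07  0.02] w 59.5 F [-0.2 -0.2 -3. ] q [ 0.64  0.63  0.06  2.04 -0.08  0.46 -0.96]
```

Call:
step_arm:
  increments:
    - [[0,0,0],[0,0,0.25],50]
    - [[0,0,0],[0,0,0],50]
    - [[0,0,0],[0,0,0],50]
    - [[0,0,0],[0,0,0],50]
    - [[0,0,0],[0,0,0],50]

```text
time: 20.08
eef_pos: [372.6, -326.8, 131.4]
orientation: [0.997, -0.072, 0.004, 0.002]
wrist_force: [-0.2, -0.2, 0.9]
gripper_width: 59.7
```

```bash
python3 -c "
from h import *
plan(372,-327,132,-0.142)"
```

```text
t 20.07 p [ 372.6 -326.8  131.4] turn [ 0.003 -0.008 -0.001] shift cm [-0.05  0.03 -0.06] w 59.7 F [-0.2 -0.2  0.9] q [ 0.64  0.64  0.06  2.04 -0.08  0.46 -0.96]
```

Call:
step_arm:
  increments:
    - [[0,0,0],[0,0,0],90]
    - [[0,0,0],[0,0,0],90]
    - [[0,0,0],[0,0,-4],90]
    - [[0,0,0],[0,0,-5],90]
    - [[0,0,0],[0,0,-3],90]

```text
time: 20.7
eef_pos: [371.4, -325.9, 252.3]
orientation: [0.997, -0.071, 0.002, 0.0]
wrist_force: [0.6, -1.1, -0.5]
gripper_width: 83.5
```

```bash
python3 -c "
from h import *
plan(602,-24,250,-1.713)
d=optics.get_image('top');cv2.imwrite('pics/t3.png',d['image'])"
```

```text
t 20.7 p [ 371.4 -325.9  252.3] turn [-0.003 -0.003  1.57 ] shift cm [ 18.52 -33.17   0.28] w 83.5 F [ 0.6 -1.1 -0.5] q [ 0.61  0.44  0.09  1.93 -0.06  0.77 -0.98]
```

View pics/t3.png

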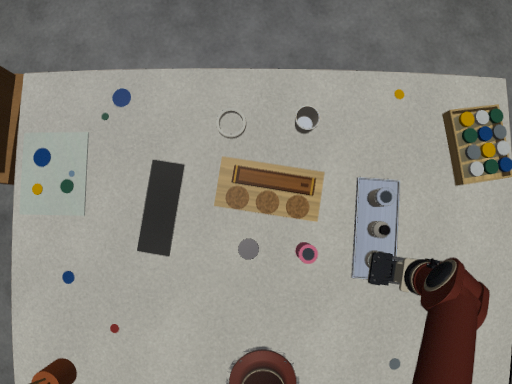

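The top view shows the can (384,197), the bottle (381,230) and the jar (under the gripper, ~(373,262)) in the tray. The box is unmoved. Now I go to the box, turning the jaws across it.

Call:
step_arm:
  increments:
    - [[0,0,-0.175],[2.0,-3.7,0],90]
    - [[0,0,-0.175],[2.7,-3.2,0],90]
    - [[0,0,-0.175],[3.2,-2.7,0],85]
    - [[0,0,-0.175],[3.6,-2.1,0],80]
    - [[0,0,-0.175],[3.9,-1.5,0],80]

```text
time: 21.38
eef_pos: [500.7, -160.2, 256.4]
orientation: [0.931, 0.366, 0.004, 0.007]
wrist_force: [-0.3, -0.5, 0.4]
gripper_width: 74.1
```

```bash
python3 -c "
from h import *
plan(602,-24,240,1.423)"
```

```text
t 21.38 p [ 500.7 -160.2  256.4] turn [ 0.016  0.004 -0.674] shift cm [16.69 -3.1   1.61] w 74.1 F [-0.3 -0.5  0.4] q [ 0.38  0.48 -0.16  1.85  0.11  0.81 -0.67]
```

Call:
step_arm:
  increments:
    - [[0.016,0,-0.168],[4.1,-0.8,0.4],80]
    - [[0,0,-0.168],[4.2,-0.1,0.4],80]
    - [[0,0,-0.168],[4.1,0.6,0.4],80]
    - [[0,0,-0.168],[3.0,1.0,0.4],80]
    - [[0,0,0],[0,0,0],80]

```text
time: 22.0
eef_pos: [595.6, -24.9, 237.7]
orientation: [0.749, 0.663, 0.001, -0.002]
wrist_force: [-0.2, -0.6, -0.3]
gripper_width: 74.4
```

```bash
python3 -c "
from h import *
plan(602,-24,101,1.423)"
```

```text
t 22.0 p [595.6 -24.9 237.7] turn [-0.001 -0.004  0.026] shift cm [ 0.12  0.64 13.67] w 74.4 F [-0.2 -0.6 -0.3] q [ 0.22  0.62 -0.35  1.66  0.25  0.91 -0.35]
```

Call:
step_arm:
  increments:
    - [[0,-0.004,0.013],[0.1,0.6,3],80]
    - [[0,0,0],[0,0,3],80]
    - [[0,0,0],[0,0,2],80]
    - [[0,0,0],[0,0,0],80]
    - [[0,0,0],[0,0,0],80]

```text
time: 22.62
eef_pos: [599.5, -32.6, 156.0]
orientation: [0.759, 0.651, -0.003, 0.002]
wrist_force: [0.2, -0.5, -0.4]
gripper_width: 74.3
```

```bash
python3 -c "
from h import *
plan(602,-24,101,1.423)
d=optics.get_image('wrist');cv2.imwrite('pics/w4.png',d['image'])"
```

```text
t 22.62 p [599.5 -32.6 156. ] turn [-0.001  0.008 -0.005] shift cm [0.93 0.12 5.49] w 74.3 F [ 0.2 -0.5 -0.4] q [ 0.2   0.73 -0.3   1.72  0.3   0.75 -0.41]
```

View pics/w4.png

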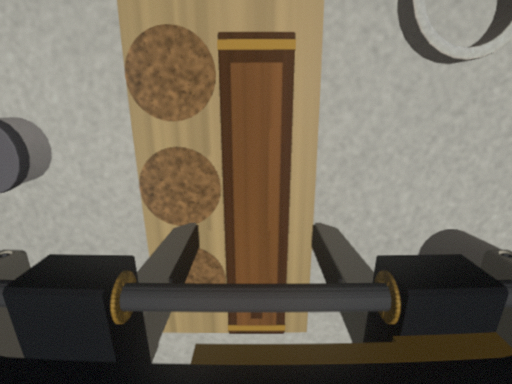

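The box axis (about x = 257) is midway between the fingers. Descend.

Call:
step_arm:
  increments:
    - [[0,0.008,-0.005],[0.9,0.1,0],80]
    - [[0,0,0],[0,0,2.5],80]
    - [[0,0,0],[0,0,2.2],80]
    - [[0,0,0],[0,0,0],80]
    - [[0,0,0],[0,0,0],80]

```text
time: 23.3
eef_pos: [605.5, -21.2, 113.4]
orientation: [0.757, 0.653, 0.005, 0.002]
wrist_force: [-0.1, -0.1, 0.8]
gripper_width: 74.3
```

```bash
python3 -c "
from h import *
plan(602,-24,101,1.423)"
```

```text
t 23.3 p [605.5 -21.2 113.4] turn [ 0.009 -0.005  0.   ] shift cm [-0.34 -0.32  1.24] w 74.3 F [-0.1 -0.1  0.8] q [ 0.17  0.79 -0.28  1.73  0.32  0.65 -0.44]
```

Call:
step_arm:
  increments:
    - [[0.009,-0.005,0],[-0.3,-0.3,1.2],80]
    - [[0,0,0],[0,0,0],80]
    - [[0,0,0],[0,0,0],80]
    - [[0,0,0],[0,0,0],80]
    - [[0,0,0],[0,0,0],80]

```text
time: 23.92
eef_pos: [603.1, -23.8, 102.8]
orientation: [0.757, 0.653, 0.001, 0.001]
wrist_force: [-0.9, 1.3, -0.4]
gripper_width: 74.3
```

```bash
python3 -c "
from h import *
plan(602,-24,101,1.423)"
```

```text
t 23.93 p [603.1 -23.8 102.8] turn [ 0.003 -0.    -0.   ] shift cm [-0.04 -0.11  0.18] w 74.3 F [-0.9  1.3 -0.4] q [ 0.17  0.8  -0.27  1.74  0.33  0.64 -0.44]
```

Call:
step_arm:
  increments:
    - [[0.003,0,0],[0,-0.1,0],40]
    - [[0,0,0],[0,0,0],40]
    - [[0,0,0],[0,0,0],40]
    - [[0,0,0],[0,0,-3],40]
    - [[0,0,0],[0,0,-4],40]
  newtons: 30

```text
time: 24.55
eef_pos: [598.9, -24.0, 169.7]
orientation: [0.757, 0.653, -0.004, -0.004]
wrist_force: [0.9, -0.8, -2.5]
gripper_width: 49.9
```

```bash
python3 -c "
from h import *
plan(518.3,312.3,200,-0.142)"
```

```text
t 24.55 p [598.9 -24.  169.7] turn [-0.007  0.01   1.565] shift cm [ 32.07 -12.96  -2.94] w 49.9 F [ 0.9 -0.8 -2.5] q [ 0.19  0.71 -0.31  1.7   0.29  0.78 -0.4 ]
```

Call:
step_arm:
  increments:
    - [[-0.007,0.01,0.157],[3.2,-1.3,-0.8],40]
    - [[0,0,0.157],[3.0,-1.8,-0.8],40]
    - [[0,0,0.157],[2.7,-2.2,-0.8],40]
    - [[0,0,0.157],[2.3,-2.6,0],40]
    - [[0,0,0.157],[1.8,-2.9,0],40]

```text
time: 25.18
eef_pos: [560.6, 143.8, 195.5]
orientation: [0.955, 0.297, -0.0, -0.003]
wrist_force: [0.0, 0.9, -3.8]
gripper_width: 50.0
```

```bash
python3 -c "
from h import *
plan(518.3,312.3,200,-0.142)"
```

```text
t 25.18 p [560.6 143.8 195.5] turn [-0.006  0.001  0.744] shift cm [  6.06 -16.28  -0.35] w 50.0 F [ 0.   0.9 -3.8] q [-0.24  0.63 -0.08  1.76  0.06  0.76 -1.31]
```

Call:
step_arm:
  increments:
    - [[-0.006,0,0.175],[1.4,-3.8,0],40]
    - [[0,0,0.175],[0.7,-4.0,0],40]
    - [[0,0,0.175],[0,-4.1,0],40]
    - [[0,0,0.17],[-0.6,-3.0,0],40]
    - [[0,0,0],[0,0,0],40]

```text
time: 25.8
eef_pos: [516.4, 300.9, 191.7]
orientation: [0.999, -0.054, -0.004, 0.0]
wrist_force: [-0.9, -0.9, -3.4]
gripper_width: 49.8
```

```bash
python3 -c "
from h import *
plan(518.3,312.3,95,-0.142)"
```

```text
t 25.8 p [516.4 300.9 191.7] turn [0.001 0.008 0.034] shift cm [ 0.14 -1.17  9.67] w 49.8 F [-0.9 -0.9 -3.4] q [-0.65  0.66  0.15  1.7  -0.13  0.79 -2.12]
```

Call:
step_arm:
  increments:
    - [[0,0.004,0.017],[0.1,-0.9,2],40]
    - [[0,0,0],[0,0,2],40]
    - [[0,0,0],[0,0,2],40]
    - [[0,0,0],[0,0,0],40]
    - [[0,0,0],[0,0,0],40]

```text
time: 26.42
eef_pos: [519.0, 304.6, 124.7]
orientation: [0.998, -0.065, -0.004, 0.003]
wrist_force: [0.1, -0.6, -2.1]
gripper_width: 50.0
```

```bash
python3 -c "
from h import *
plan(518.3,312.3,95,-0.142)
d=optics.get_image('top');cv2.imwrite('pics/t4.png',cv2.resize(d['image'][130:290,90:250],None,fx=3.5,fy=3.5,interpolation=2))"
```

```text
t 26.43 p [519.  304.6 124.7] turn [0.007 0.007 0.012] shift cm [-0.15 -0.77  2.97] w 50.0 F [ 0.1 -0.6 -2.1] q [-0.65  0.76  0.14  1.74 -0.15  0.66 -2.13]
```

View pics/t4.png

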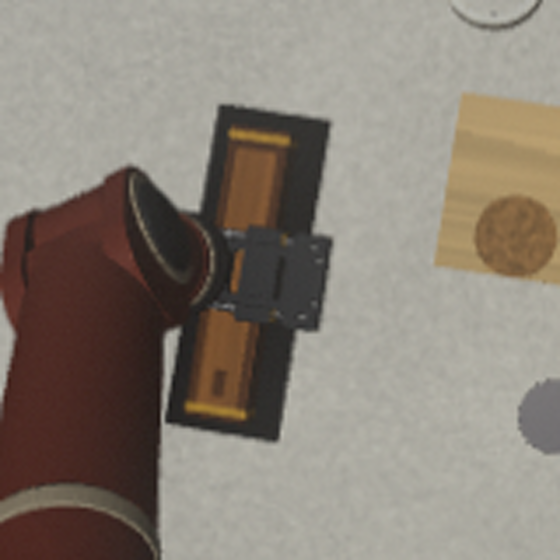

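The box is aligned along the mat in the crop and near its centre. Any remaining offset is mostly parallax. Correct 8 mm in y and lower.

Call:
step_arm:
  increments:
    - [[0.007,0.007,0.008],[-0.1,-0.7,0.5],40]
    - [[0,0,0],[0,0,1],40]
    - [[0,0,0],[0,0,0],40]
    - [[0,0,0],[0,0,0],40]
    - [[0,0,0],[0,0,0],40]

```text
time: 27.1
eef_pos: [519.4, 312.6, 110.2]
orientation: [0.998, -0.069, 0.001, -0.001]
wrist_force: [0.2, -0.1, -2.2]
gripper_width: 49.4
```

```bash
python3 -c "
from h import *
plan(518.3,312.3,95,-0.142)"
```

```text
t 27.1 p [519.4 312.6 110.2] turn [-0.002 -0.003  0.004] shift cm [-0.11  0.05  1.52] w 49.4 F [ 0.2 -0.1 -2.2] q [-0.66  0.78  0.13  1.74 -0.16  0.63 -2.14]
```

Call:
step_arm:
  increments:
    - [[0,0,0],[-0.1,0,1.0],40]
    - [[0,0,0],[0,0,0.4],40]
    - [[0,0,0],[0,0,0],40]
    - [[0,0,0],[0,0,0],40]
    - [[0,0,0],[0,0,0],40]

```text
time: 27.72
eef_pos: [518.5, 312.7, 95.3]
orientation: [0.998, -0.069, 0.001, -0.001]
wrist_force: [0.6, -0.2, -3.0]
gripper_width: 50.0
```

```bash
python3 -c "
from h import *
plan(518.3,312.3,95,-0.142)"
```

```text
t 27.73 p [518.5 312.7  95.3] turn [-0.002 -0.003  0.004] shift cm [-0.02  0.04  0.03] w 50.0 F [ 0.6 -0.2 -3. ] q [-0.66  0.81  0.13  1.75 -0.17  0.6  -2.14]
```

Call:
step_arm:
  increments:
    - [[0,0,0],[0,0,0.25],40]
    - [[0,0,0],[0,0,0],40]
    - [[0,0,0],[0,0,0],40]
    - [[0,0,0],[0,0,0],40]
    - [[0,0,0],[0,0,0],40]

```text
time: 28.35
eef_pos: [519.1, 312.9, 95.2]
orientation: [0.998, -0.069, 0.002, -0.002]
wrist_force: [0.2, 0.0, -1.2]
gripper_width: 49.8
```

```bash
python3 -c "
from h import *
plan(518.3,312.3,95,-0.142)"
```

```text
t 28.35 p [519.1 312.9  95.2] turn [-0.003 -0.004  0.004] shift cm [-0.07  0.07  0.02] w 49.8 F [ 0.2  0.  -1.2] q [-0.66  0.81  0.13  1.75 -0.17  0.59 -2.14]
```

Call:
step_arm:
  increments:
    - [[0,0,0],[0,0,0.1],40]
    - [[0,0,0],[0,0,0],80]
    - [[0,0,0],[0,0,0],80]
    - [[0,0,0],[0,0,-4],80]
    - [[0,0,0],[0,0,-5.5],80]

```text
time: 28.98
eef_pos: [517.4, 312.0, 188.1]
orientation: [0.998, -0.069, -0.001, 0.001]
wrist_force: [1.1, 1.1, -0.4]
gripper_width: 74.1
```

Call:
step_arm:
  increments:
    - [[0,0,0],[0,2,-4.5],80]
    - [[0,0,0],[0,6,0],80]
    - [[0,0,0],[0,6,0],80]
    - [[0,0,0],[0,6,0],80]
    - [[0,0,0],[0,6,0],80]

```text
time: 29.6
eef_pos: [485.9, 55.1, 239.0]
orientation: [0.998, -0.063, 0.007, -0.005]
wrist_force: [1.3, -0.4, 0.8]
gripper_width: 74.6
```

```bash
cat >> h.py <<'E'
def boxmeas(c,z):
    d=optics.get_image("top");W=cloud(d);Z=W[...,2]
    m=(abs(Z-z)<5)&(abs(W[...,0]-c[0])<150)&(abs(W[...,1]-c[1])<60)
    P=W[m];print("box",cv2.minAreaRect(P[:,:2].astype(np.float32)),np.median(Z[m]));return d
def cmeas():
    d=optics.get_image("top");W=cloud(d);Z=W[...,2]
    return d,W
def disc(W,c,z,r=45,tol=6):
    Z=W[...,2];m=(abs(Z-z)<tol)&(np.hypot(W[...,0]-c[0],W[...,1]-c[1])<r);P=W[m]
    if len(P)<10: print("none",c);return
    print(((P.min(0)+P.max(0))/2).round(1),np.ptp(P,axis=0).round(1),"zmed",np.median(P[:,2]).round(1))
E
python3 -c "
from h import *
plan(372,-327,230,-0.142)
d=boxmeas((518,312),34)
W=cloud(d)
for c,z in (((372,-327),79),((464,-332),104),((553,-337),100)): disc(W,c,z)
cv2.imwrite('pics/t5.png',d['image'])"
```

```text
t 29.6 p [485.9  55.1 239. ] turn [-0.011 -0.014  0.016] shift cm [-6.52 39.34  0.4 ] w 74.6 F [ 1.3 -0.4  0.8] q [-0.27  0.45  0.16  1.97 -0.12  0.71 -1.73]
box ((517.1045532226562, 313.4710998535156), (52.746498107910156, 242.21969604492188), 81.57213592529297) 34.79237768400503
[ 368.8 -324.4   78.7] [59.3 58.3 10.9] zmed 79.0
[ 460.6 -330.1  103.9] [27.4 28.6 10. ] zmed 103.3
[ 554.1 -333.3  100.2] [49.9 54.6 10.3] zmed 100.5
```

View pics/t5.png

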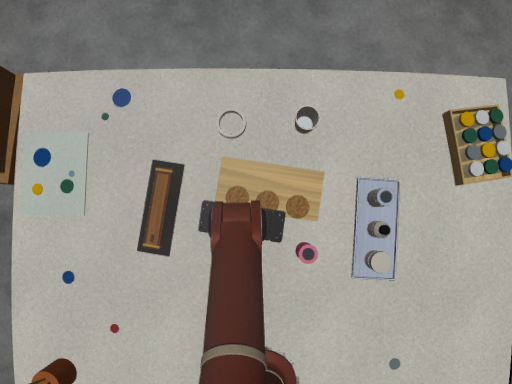

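The box measures (517.1, 313.5) against the mat centre (518.3, 312.3). Its yaw matches and it is flat at z ≈ 34. All three containers stand in the tray. Now I return the jar first, reusing the TCP positions from each release and grasp.

Call:
step_arm:
  increments:
    - [[-0.008,-0.01,0.01],[-1,6,0],90]
    - [[0,0,0],[-1,6,0],90]
    - [[0,0,0],[-1,6,0],90]
    - [[0,0,0],[-1,6,0],90]
    - [[0,0,0],[-1,6,0],90]
  newtons: 15

```text
time: 30.28
eef_pos: [394.6, -240.4, 241.0]
orientation: [0.997, -0.073, 0.005, 0.003]
wrist_force: [-0.0, -0.1, -0.9]
gripper_width: 83.6
```

```bash
python3 -c "
from h import *
plan(372.6,-326.8,200,-0.142)"
```

```text
t 30.27 p [ 394.6 -240.4  241. ] turn [ 0.005 -0.011 -0.003] shift cm [-0.97  8.85  4.13] w 83.6 F [-0.  -0.1 -0.9] q [ 0.37  0.41  0.18  2.04 -0.11  0.69 -1.09]
```

Call:
step_arm:
  increments:
    - [[0.005,-0.011,-0.003],[-0.4,4,1],90]
    - [[0,0,0],[-0.4,3,1.5],90]
    - [[0,0,0],[0,1,2],90]
    - [[0,0,0],[0,0,0.5],90]
    - [[0,0,0],[0,0,0],90]

```text
time: 30.9
eef_pos: [373.1, -327.1, 191.5]
orientation: [0.997, -0.077, 0.002, 0.003]
wrist_force: [-0.5, -0.3, -0.5]
gripper_width: 83.9
```

```bash
python3 -c "
from h import *
plan(372.6,-326.8,131.4,-0.142)"
```

```text
t 30.9 p [ 373.1 -327.1  191.5] turn [ 0.005 -0.005 -0.012] shift cm [-0.08 -0.05  6.01] w 83.9 F [-0.5 -0.3 -0.5] q [ 0.56  0.54  0.16  2.   -0.14  0.61 -0.91]
```

Call:
step_arm:
  increments:
    - [[0.005,-0.005,-0.006],[-0.1,0,2],90]
    - [[0,0,0],[0,0,2],90]
    - [[0,0,0],[0,0,1.2],90]
    - [[0,0,0],[0,0,0],90]
    - [[0,0,0],[0,0,0],90]

```text
time: 31.52
eef_pos: [376.4, -324.7, 141.9]
orientation: [0.998, -0.07, 0.004, 0.001]
wrist_force: [0.4, -0.2, 0.4]
gripper_width: 84.0
```

```bash
python3 -c "
from h import *
plan(372.6,-326.8,131.4,-0.142)"
```

```text
t 31.52 p [ 376.4 -324.7  141.9] turn [ 0.002 -0.007  0.001] shift cm [-0.36  0.26  1.05] w 84.0 F [ 0.4 -0.2  0.4] q [ 0.58  0.62  0.13  2.03 -0.16  0.49 -0.88]
```

Call:
step_arm:
  increments:
    - [[0.002,-0.007,0],[-0.3,0.2,1.0],90]
    - [[0,0,0],[0,0,0],90]
    - [[0,0,0],[0,0,0],50]
    - [[0,0,0],[0,0,0],50]
    - [[0,0,0],[0,0,0],50]

```text
time: 32.15
eef_pos: [373.5, -327.0, 132.5]
orientation: [0.998, -0.071, 0.001, 0.001]
wrist_force: [-0.2, -0.1, -0.2]
gripper_width: 59.3
```

```bash
python3 -c "
from h import *
plan(372.6,-326.8,131.4,-0.142)"
```

```text
t 32.15 p [ 373.5 -327.   132.5] turn [ 0.001 -0.002  0.001] shift cm [-0.09 -0.01  0.11] w 59.3 F [-0.2 -0.1 -0.2] q [ 0.59  0.64  0.13  2.04 -0.16  0.47 -0.87]
```

Call:
step_arm:
  increments:
    - [[0,0,0],[0,0,-4],50]
    - [[0,0,0],[0,0,-5],50]
    - [[0,0,0],[0,0,-3.5],50]
    - [[0,0,0],[1,-3.5,0],50]
    - [[0,0,0],[1.6,-5.6,0],50]

```text
time: 32.78
eef_pos: [409.6, -242.6, 259.8]
orientation: [0.997, -0.076, -0.001, 0.001]
wrist_force: [1.5, 0.9, -2.7]
gripper_width: 59.8
```

```bash
python3 -c "
from h import *
plan(554,81.5,250,-0.142)"
```

```text
t 32.77 p [ 409.6 -242.6  259.8] turn [ 0.002  0.002 -0.011] shift cm [  9.33 -34.23   0.91] w 59.8 F [ 1.5  0.9 -2.7] q [ 0.35  0.41  0.19  1.97 -0.1   0.77 -1.12]
```

Call:
step_arm:
  increments:
    - [[0,0,-0.008],[1.6,-5.8,0],50]
    - [[0,0,0],[1.6,-5.8,0],50]
    - [[0,0,0],[1.6,-5.8,0],50]
    - [[0,0,0],[1.6,-5.8,0],50]
    - [[0,0,0],[1.4,-4.8,0],50]

```text
time: 33.4
eef_pos: [528.8, 31.9, 257.8]
orientation: [0.997, -0.073, -0.002, 0.001]
wrist_force: [0.5, -1.3, -2.0]
gripper_width: 59.6
```

```bash
python3 -c "
from h import *
plan(554,81.5,210,-0.142)"
```

```text
t 33.4 p [528.8  31.9 257.8] turn [ 0.002  0.005 -0.005] shift cm [ 1.79 -5.29  4.76] w 59.6 F [ 0.5 -1.3 -2. ] q [-0.21  0.49  0.16  1.83 -0.1   0.84 -1.72]
```

Call:
step_arm:
  increments:
    - [[0,0.005,-0.003],[1.0,-2.5,1],50]
    - [[0,0,0],[0.7,-2,2],50]
    - [[0,0,0],[0,0,2.5],50]
    - [[0,0,0],[0,0,1],50]
    - [[0,0,0],[0,0,0],50]

```text
time: 34.02
eef_pos: [551.5, 82.8, 188.6]
orientation: [0.998, -0.066, -0.002, -0.0]
wrist_force: [-0.0, -0.4, -1.8]
gripper_width: 59.7
```

```bash
python3 -c "
from h import *
plan(554,81.5,141,-0.142)"
```

```text
t 34.02 p [551.5  82.8 188.6] turn [0.    0.004 0.01 ] shift cm [0.28 0.1  4.75] w 59.7 F [-0.  -0.4 -1.8] q [-0.27  0.62  0.13  1.82 -0.12  0.71 -1.78]
```

Call:
step_arm:
  increments:
    - [[0,0.004,0.005],[0.2,0,2],50]
    - [[0,0,0],[0,0,1.8],50]
    - [[0,0,0],[0,0,0],50]
    - [[0,0,0],[0,0,0],50]
    - [[0,0,0],[0,0,0],50]

```text
time: 34.65
eef_pos: [556.2, 80.7, 154.9]
orientation: [0.998, -0.07, 0.004, -0.001]
wrist_force: [-0.2, 0.0, -2.7]
gripper_width: 60.0
```

```bash
python3 -c "
from h import *
plan(554,81.5,141,-0.142)"
```

```text
t 34.65 p [556.2  80.7 154.9] turn [-0.002 -0.009  0.002] shift cm [-0.24 -0.05  1.39] w 60.0 F [-0.2  0.  -2.7] q [-0.26  0.67  0.13  1.85 -0.13  0.63 -1.77]
```

Call:
step_arm:
  increments:
    - [[0,-0.007,0],[-0.2,-0.1,1.0],50]
    - [[0,0,0],[0,0,0.2],50]
    - [[0,0,0],[0,0,0],50]
    - [[0,0,0],[0,0,0],50]
    - [[0,0,0],[0,0,0],50]

```text
time: 35.28
eef_pos: [554.8, 82.2, 143.1]
orientation: [0.998, -0.07, 0.002, -0.001]
wrist_force: [-0.8, 0.3, -3.3]
gripper_width: 59.8
```

```bash
python3 -c "
from h import *
plan(554,81.5,141,-0.142)"
```

```text
t 35.27 p [554.8  82.2 143.1] turn [-0.003 -0.003  0.002] shift cm [-0.07  0.08  0.21] w 59.8 F [-0.8  0.3 -3.3] q [-0.26  0.68  0.12  1.85 -0.14  0.61 -1.77]
```

Call:
step_arm:
  increments:
    - [[0,0,0],[-0.1,0,0.3],50]
    - [[0,0,0],[0,0,0],50]
    - [[0,0,0],[0,0,0],50]
    - [[0,0,0],[0,0,0],50]
    - [[0,0,0],[0,0,0],50]

```text
time: 35.9
eef_pos: [554.3, 82.4, 140.5]
orientation: [0.998, -0.07, 0.002, -0.001]
wrist_force: [-0.5, -0.4, -1.3]
gripper_width: 59.3
```

```bash
python3 -c "
from h import *
plan(554,81.5,141,-0.142)"
```

```text
t 35.9 p [554.3  82.4 140.5] turn [-0.003 -0.005  0.002] shift cm [-0.02  0.1  -0.05] w 59.3 F [-0.5 -0.4 -1.3] q [-0.26  0.69  0.12  1.86 -0.14  0.6  -1.77]
```

Contact. Nudge 1 mm down, release, rise.

Call:
step_arm:
  increments:
    - [[0,0,0],[0,0,0.1],50]
    - [[0,0,0],[0,0,0],85]
    - [[0,0,0],[0,0,0],85]
    - [[0,0,0],[0,0,-4],85]
    - [[0,0,0],[0,0,-5],80]

```text
time: 36.52
eef_pos: [552.4, 82.1, 228.8]
orientation: [0.998, -0.07, -0.001, -0.0]
wrist_force: [0.9, 0.4, -0.1]
gripper_width: 75.2
```

```bash
python3 -c "
from h import *
plan(464.3,-331.4,230,-0.142)"
```

```text
t 36.52 p [552.4  82.1 228.8] turn [-0.001  0.003  0.002] shift cm [-2.94 42.18 -0.14] w 75.2 F [ 0.9  0.4 -0.1] q [-0.28  0.56  0.15  1.79 -0.11  0.8  -1.79]
```

Call:
step_arm:
  increments:
    - [[0,0.003,0],[-0.4,6.1,0],80]
    - [[0,0,0],[-0.4,6.1,0],80]
    - [[0,0,0],[-0.4,6.1,0],80]
    - [[0,0,0],[-0.4,6.1,0],80]
    - [[0,0,0],[-0.4,6.1,0],80]

```text
time: 37.15
eef_pos: [496.3, -217.6, 231.9]
orientation: [0.998, -0.062, 0.008, -0.003]
wrist_force: [1.5, -0.4, -0.3]
gripper_width: 74.1
```

```bash
python3 -c "
from h import *
plan(464.3,-331.4,210,-0.142)
W=cloud(optics.get_image('top'))
disc(W,(552,82),87)"
```

```text
t 37.15 p [ 496.3 -217.6  231.9] turn [-0.007 -0.016  0.018] shift cm [-1.8  11.7   2.09] w 74.1 F [ 1.5 -0.4 -0.3] q [ 0.29  0.53  0.13  1.84 -0.11  0.77 -1.22]
[552.1  84.1  87.5] [58.4 58.4 10.3] zmed 87.3
```

The jar is back at (552.1, 84.1), against (552.1, 81.4) at the start. Now the bottle.

Call:
step_arm:
  increments:
    - [[-0.007,-0.012,0.012],[-0.8,5,0.3],80]
    - [[0,0,0],[-0.6,3.8,0.5],80]
    - [[0,0,0],[-0.3,1.8,0.5],80]
    - [[0,0,0],[0,0,0.5],80]
    - [[0,0,0],[0,0,0],80]

```text
time: 37.83
eef_pos: [460.3, -332.2, 213.6]
orientation: [0.997, -0.077, 0.002, 0.005]
wrist_force: [0.0, 0.9, -0.9]
gripper_width: 74.1
```

```bash
python3 -c "
from h import *
plan(464.3,-331.4,122.5,-0.142)"
```

```text
t 37.83 p [ 460.3 -332.2  213.6] turn [ 0.009 -0.004 -0.012] shift cm [ 0.34 -0.22  9.11] w 74.1 F [ 0.   0.9 -0.9] q [ 0.5   0.59  0.14  1.78 -0.1   0.77 -1.04]
```

Call:
step_arm:
  increments:
    - [[0.007,-0.003,-0.006],[0.3,-0.1,3],80]
    - [[0,0,0],[0,0,3],80]
    - [[0,0,0],[0,0,2],80]
    - [[0,0,0],[0,0,0],80]
    - [[0,0,0],[0,0,0],80]

```text
time: 38.45
eef_pos: [470.8, -322.2, 133.4]
orientation: [0.998, -0.066, 0.004, -0.001]
wrist_force: [0.5, -0.6, -0.1]
gripper_width: 74.5
```

```bash
python3 -c "
from h import *
plan(464.3,-331.4,122.5,-0.142)"
```

```text
t 38.45 p [ 470.8 -322.2  133.4] turn [-0.003 -0.007  0.01 ] shift cm [-0.53  1.    1.09] w 74.5 F [ 0.5 -0.6 -0.1] q [ 0.5   0.71  0.1   1.83 -0.13  0.6  -1.02]
```

Call:
step_arm:
  increments:
    - [[-0.003,-0.007,0.006],[-0.5,0.9,0],80]
    - [[0,0,0],[0,0,1.0],80]
    - [[0,0,0],[0,0,0],80]
    - [[0,0,0],[0,0,0],80]
    - [[0,0,0],[0,0,0],80]

```text
time: 39.08
eef_pos: [465.3, -331.6, 125.1]
orientation: [0.998, -0.069, 0.002, 0.001]
wrist_force: [-1.1, -0.5, -0.2]
gripper_width: 74.1
```

```bash
python3 -c "
from h import *
plan(464.3,-331.4,122.5,-0.142)"
```

```text
t 39.08 p [ 465.3 -331.6  125.1] turn [ 0.002 -0.004  0.004] shift cm [-0.1  -0.    0.26] w 74.1 F [-1.1 -0.5 -0.2] q [ 0.52  0.72  0.1   1.83 -0.12  0.59 -1.01]
```

Call:
step_arm:
  increments:
    - [[0,-0.004,0],[-0.1,0,0.2],80]
    - [[0,0,0],[0,0,0],40]
    - [[0,0,0],[0,0,0],40]
    - [[0,0,0],[0,0,0],40]
    - [[0,0,0],[0,0,0],40]

```text
time: 39.7
eef_pos: [464.4, -331.4, 123.1]
orientation: [0.998, -0.069, -0.0, 0.001]
wrist_force: [0.2, -0.0, -0.4]
gripper_width: 47.7
```

```bash
python3 -c "
from h import *
plan(464.3,-331.4,122.5,-0.142)"
```

```text
t 39.7 p [ 464.4 -331.4  123.1] turn [0.002 0.    0.004] shift cm [-0.01  0.    0.06] w 47.7 F [ 0.2 -0.  -0.4] q [ 0.52  0.73  0.1   1.83 -0.12  0.59 -1.01]
```

Call:
step_arm:
  increments:
    - [[0,0,0],[0,0,-3.5],40]
    - [[0,0,0],[0,0,-4.5],40]
    - [[0,0,0],[0,-2,-2],40]
    - [[0,0,0],[0.4,-5,0],40]
    - [[0,0,0],[0.5,-5.5,0],40]

```text
time: 40.33
eef_pos: [488.6, -211.2, 224.1]
orientation: [0.997, -0.075, -0.002, 0.002]
wrist_force: [1.3, 0.7, -2.4]
gripper_width: 47.8
```

```bash
python3 -c "
from h import *
plan(541,-7.5,200,-0.142)"
```

```text
t 40.33 p [ 488.6 -211.2  224.1] turn [ 0.004  0.004 -0.008] shift cm [  2.13 -20.93   2.33] w 47.8 F [ 1.3  0.7 -2.4] q [ 0.27  0.53  0.15  1.86 -0.1   0.76 -1.25]
```

Call:
step_arm:
  increments:
    - [[0.004,0.004,-0.006],[0.6,-5.8,0.2],40]
    - [[0,0,0],[0.6,-5.8,0.2],40]
    - [[0,0,0],[0.5,-5,0.5],40]
    - [[0,0,0],[0.2,-2.5,1],40]
    - [[0,0,0],[0,0,0.5],40]

```text
time: 40.95
eef_pos: [535.8, -12.6, 198.5]
orientation: [0.998, -0.067, -0.0, -0.002]
wrist_force: [-0.6, -1.0, -1.5]
gripper_width: 47.8
```

```bash
python3 -c "
from h import *
plan(541,-7.5,131,-0.142)"
```

```text
t 40.95 p [535.8 -12.6 198.5] turn [-0.004  0.001  0.007] shift cm [ 0.45 -0.55  6.76] w 47.8 F [-0.6 -1.  -1.5] q [-0.11  0.57  0.14  1.88 -0.12  0.7  -1.6 ]
```

Call:
step_arm:
  increments:
    - [[-0.003,0,0.004],[0.4,-0.4,2],40]
    - [[0,0,0],[0,0,2],40]
    - [[0,0,0],[0,0,1],40]
    - [[0,0,0],[0,0,0],40]
    - [[0,0,0],[0,0,0],40]

```text
time: 41.58
eef_pos: [539.3, -17.3, 147.5]
orientation: [0.997, -0.074, -0.001, 0.002]
wrist_force: [-0.5, -0.4, -1.3]
gripper_width: 48.2
```

```bash
python3 -c "
from h import *
plan(541,-7.5,131,-0.142)"
```

```text
t 41.58 p [539.3 -17.3 147.5] turn [ 0.004  0.001 -0.006] shift cm [ 0.03 -1.    1.65] w 48.2 F [-0.5 -0.4 -1.3] q [-0.1   0.66  0.13  1.91 -0.14  0.59 -1.6 ]
```

Call:
step_arm:
  increments:
    - [[0.003,0,-0.004],[0,-0.9,0.4],40]
    - [[0,0,0],[0,0,0.6],40]
    - [[0,0,0],[0,0,0],40]
    - [[0,0,0],[0,0,0],40]
    - [[0,0,0],[0,0,0],40]

```text
time: 42.2
eef_pos: [541.5, -7.6, 138.3]
orientation: [0.997, -0.072, 0.001, 0.0]
wrist_force: [0.4, -0.4, -1.2]
gripper_width: 47.8
```

```bash
python3 -c "
from h import *
plan(541,-7.5,131,-0.142)"
```

```text
t 42.2 p [541.5  -7.6 138.3] turn [ 0.001 -0.002 -0.002] shift cm [-0.05 -0.01  0.72] w 47.8 F [ 0.4 -0.4 -1.2] q [-0.11  0.67  0.12  1.91 -0.14  0.57 -1.6 ]
```

Call:
step_arm:
  increments:
    - [[0,0,0],[-0.1,0,0.6],40]
    - [[0,0,0],[0,0,0.2],40]
    - [[0,0,0],[0,0,0],40]
    - [[0,0,0],[0,0,0],40]
    - [[0,0,0],[0,0,0],40]

```text
time: 42.82
eef_pos: [540.4, -7.6, 131.1]
orientation: [0.997, -0.072, 0.001, 0.0]
wrist_force: [-0.7, 0.2, 0.2]
gripper_width: 47.7
```

```bash
python3 -c "
from h import *
plan(541,-7.5,131,-0.142)"
```

```text
t 42.83 p [540.4  -7.6 131.1] turn [ 0.    -0.002 -0.002] shift cm [ 0.06 -0.02  0.01] w 47.7 F [-0.7  0.2  0.2] q [-0.11  0.68  0.12  1.92 -0.15  0.55 -1.6 ]
```

Bottle is down. Release to 73 % and rise.

Call:
step_arm:
  increments:
    - [[0,0,0],[0,0,0],73]
    - [[0,0,0],[0,0,0],73]
    - [[0,0,0],[0,0,-4],73]
    - [[0,0,0],[0,0,-5],73]
    - [[0,0,0],[0,0,-2],73]

```text
time: 43.45
eef_pos: [540.0, -7.7, 242.0]
orientation: [0.997, -0.072, -0.001, 0.001]
wrist_force: [0.9, -0.3, -1.1]
gripper_width: 68.1
```

```bash
python3 -c "
from h import *
plan(555.1,-336.6,215,-0.142)"
```

```text
t 43.45 p [540.   -7.7 242. ] turn [ 0.001  0.002 -0.002] shift cm [ 6.22 32.33  2.73] w 68.1 F [ 0.9 -0.3 -1.1] q [-0.14  0.52  0.16  1.82 -0.11  0.81 -1.63]
```

Call:
step_arm:
  increments:
    - [[0,0,0],[1.2,6,0],80]
    - [[0,0,0],[1.2,6,0],80]
    - [[0,0,0],[1.2,6,0],80]
    - [[0,0,0],[1.2,6,0],80]
    - [[0,0,0],[1,5,0.5],80]

```text
time: 44.08
eef_pos: [562.4, -303.6, 240.1]
orientation: [0.998, -0.064, 0.004, -0.001]
wrist_force: [1.6, 0.9, -0.1]
gripper_width: 74.0
```

```bash
python3 -c "
from h import *
plan(555.1,-336.6,205,-0.142)
W=cloud(optics.get_image('top'))
disc(W,(552,82),87);disc(W,(539,-7),112)"
```

```text
t 44.08 p [ 562.4 -303.6  240.1] turn [-0.003 -0.008  0.014] shift cm [-0.33  3.37  3.5 ] w 74.0 F [ 1.6  0.9 -0.1] q [ 0.38  0.66  0.15  1.54 -0.12  0.94 -1.14]
[552.   84.2  87.6] [58.4 58.4 10.4] zmed 87.4
[538.2  -6.5 112.1] [24.3 24.3  8.2] zmed 112.3
```

The bottle is within 2 mm of its start. Now the can.

Call:
step_arm:
  increments:
    - [[-0.003,-0.006,0.008],[-0.3,2.4,1.5],80]
    - [[0,0,0],[0,0.5,1.5],80]
    - [[0,0,0],[0,0,0],80]
    - [[0,0,0],[0,0,0],80]
    - [[0,0,0],[0,0,0],80]

```text
time: 44.75
eef_pos: [554.0, -339.9, 208.0]
orientation: [0.997, -0.072, 0.001, 0.003]
wrist_force: [0.6, 0.6, -0.2]
gripper_width: 74.5
```

```bash
python3 -c "
from h import *
plan(555.1,-336.6,122,-0.142)"
```

```text
t 44.75 p [ 554.  -339.9  208. ] turn [ 0.006 -0.003 -0.003] shift cm [ 0.04 -0.4   8.6 ] w 74.5 F [ 0.6  0.6 -0.2] q [ 0.43  0.71  0.15  1.54 -0.12  0.9  -1.1 ]
```

Call:
step_arm:
  increments:
    - [[0.004,-0.003,-0.002],[0,-0.2,3],80]
    - [[0,0,0],[0,0,2.5],80]
    - [[0,0,0],[0,0,1.5],80]
    - [[0,0,0],[0,0,0],80]
    - [[0,0,0],[0,0,0],80]

```text
time: 45.38
eef_pos: [558.8, -335.0, 140.6]
orientation: [0.998, -0.068, 0.004, 0.002]
wrist_force: [-0.5, 0.1, 1.0]
gripper_width: 74.4
```

```bash
python3 -c "
from h import *
plan(555.1,-336.6,122,-0.142)"
```

```text
t 45.38 p [ 558.8 -335.   140.6] turn [ 0.003 -0.009  0.006] shift cm [-0.36  0.2   1.86] w 74.4 F [-0.5  0.1  1. ] q [ 0.43  0.79  0.13  1.59 -0.13  0.76 -1.09]
```

Call:
step_arm:
  increments:
    - [[0.003,-0.008,0.003],[-0.3,0.1,1],80]
    - [[0,0,0],[0,0,0.8],80]
    - [[0,0,0],[0,0,0],80]
    - [[0,0,0],[0,0,0],80]
    - [[0,0,0],[0,0,0],80]

```text
time: 46.0
eef_pos: [556.3, -336.5, 123.2]
orientation: [0.998, -0.07, 0.001, 0.001]
wrist_force: [-0.3, 0.1, -0.3]
gripper_width: 74.3
```

```bash
python3 -c "
from h import *
plan(555.1,-336.6,122,-0.142)"
```

```text
t 46.0 p [ 556.3 -336.5  123.2] turn [ 0.001 -0.003  0.002] shift cm [-0.11  0.03  0.12] w 74.3 F [-0.3  0.1 -0.3] q [ 0.44  0.82  0.13  1.6  -0.14  0.73 -1.08]
```

Call:
step_arm:
  increments:
    - [[0,0,0],[-0.1,0,0],40]
    - [[0,0,0],[0,0,0],40]
    - [[0,0,0],[0,0,0],40]
    - [[0,0,0],[0,0,-3.5],40]
    - [[0,0,0],[0,0,-4],40]

```text
time: 46.62
eef_pos: [552.7, -334.1, 194.8]
orientation: [0.998, -0.07, -0.004, -0.002]
wrist_force: [-0.2, -0.3, -2.2]
gripper_width: 51.6
```

```bash
python3 -c "
from h import *
plan(527.5,-96.3,200,-0.142)"
```

```text
t 46.62 p [ 552.7 -334.1  194.8] turn [-0.004  0.008  0.002] shift cm [ -5.81 -23.2   -0.37] w 51.6 F [-0.2 -0.3 -2.2] q [ 0.43  0.72  0.14  1.55 -0.12  0.88 -1.09]
```

Call:
step_arm:
  increments:
    - [[-0.003,0.006,0],[-1.2,-4.5,-0.4],40]
    - [[0,0,0],[-1.4,-5.6,0],40]
    - [[0,0,0],[-1.4,-5.6,0],40]
    - [[0,0,0],[-1,-4.2,0],40]
    - [[0,0,0],[-0.2,-1,0],40]

```text
time: 47.25
eef_pos: [529.7, -116.7, 199.7]
orientation: [0.997, -0.072, 0.001, 0.002]
wrist_force: [0.1, -0.6, -1.8]
gripper_width: 51.8
```

```bash
python3 -c "
from h import *
plan(527.5,-96.3,131,-0.142)"
```

```text
t 47.25 p [ 529.7 -116.7  199.7] turn [ 0.003 -0.002 -0.001] shift cm [-0.52 -2.01  6.86] w 51.8 F [ 0.1 -0.6 -1.8] q [ 0.07  0.58  0.16  1.86 -0.13  0.71 -1.41]
```

Call:
step_arm:
  increments:
    - [[0.003,0,0],[-0.5,-1.7,1],40]
    - [[0,0,0],[0,-0.2,2],40]
    - [[0,0,0],[0,0,2],40]
    - [[0,0,0],[0,0,0],40]
    - [[0,0,0],[0,0,0],40]

```text
time: 47.88
eef_pos: [527.0, -99.0, 146.2]
orientation: [0.997, -0.074, 0.001, 0.001]
wrist_force: [-0.1, -0.5, -1.4]
gripper_width: 51.7
```

```bash
python3 -c "
from h import *
plan(527.5,-96.3,131,-0.142)"
```

```text
t 47.88 p [527.  -99.  146.2] turn [ 0.002 -0.001 -0.006] shift cm [ 0.01 -0.28  1.52] w 51.7 F [-0.1 -0.5 -1.4] q [ 0.05  0.66  0.15  1.92 -0.16  0.58 -1.42]
```

Call:
step_arm:
  increments:
    - [[0.001,0,-0.004],[0,-0.2,0.9],40]
    - [[0,0,0],[0,0,0.4],40]
    - [[0,0,0],[0,0,0],40]
    - [[0,0,0],[0,0,0],40]
    - [[0,0,0],[0,0,0],40]

```text
time: 48.5
eef_pos: [528.3, -97.8, 133.9]
orientation: [0.997, -0.073, 0.002, 0.001]
wrist_force: [-0.0, -0.3, -3.2]
gripper_width: 51.8
```

```bash
python3 -c "
from h import *
plan(527.5,-96.3,131,-0.142)"
```

```text
t 48.5 p [528.3 -97.8 133.9] turn [ 0.002 -0.005 -0.003] shift cm [-0.1  -0.14  0.29] w 51.8 F [-0.  -0.3 -3.2] q [ 0.05  0.68  0.14  1.93 -0.16  0.55 -1.42]
```

Call:
step_arm:
  increments:
    - [[0,-0.003,0],[-0.1,-0.1,0.3],40]
    - [[0,0,0],[0,0,0.1],40]
    - [[0,0,0],[0,0,0],40]
    - [[0,0,0],[0,0,0],40]
    - [[0,0,0],[0,0,0],40]

```text
time: 49.12
eef_pos: [527.9, -96.8, 131.4]
orientation: [0.997, -0.073, 0.002, 0.001]
wrist_force: [-0.1, -0.0, -1.0]
gripper_width: 51.8
```

```bash
python3 -c "
from h import *
plan(527.5,-96.3,131,-0.142)"
```

```text
t 49.12 p [527.9 -96.8 131.4] turn [ 0.002 -0.003 -0.003] shift cm [-0.04 -0.04  0.04] w 51.8 F [-0.1 -0.  -1. ] q [ 0.05  0.68  0.14  1.93 -0.16  0.54 -1.42]
```

Call:
step_arm:
  increments:
    - [[0,0,0],[0,0,0.1],40]
    - [[0,0,0],[0,0,0],73]
    - [[0,0,0],[0,0,0],73]
    - [[0,0,0],[0,0,-4],73]
    - [[0,0,0],[0,0,-5],73]

```text
time: 49.75
eef_pos: [526.5, -96.3, 220.0]
orientation: [0.997, -0.073, -0.002, 0.001]
wrist_force: [0.4, 0.1, 0.4]
gripper_width: 68.1
```

Call:
step_arm:
  increments:
    - [[0,0,0],[0,2,-4],73]
    - [[0,0,0],[0,5,0],73]
    - [[0,0,0],[0,5,0],73]
    - [[0,0,0],[0,5,0],73]
    - [[0,0,0],[0,3,0],73]

```text
time: 50.38
eef_pos: [501.9, -296.3, 266.0]
orientation: [0.998, -0.067, 0.004, 0.001]
wrist_force: [1.0, 0.8, -0.2]
gripper_width: 67.7
```

Call:
step_arm:
  increments:
    - [[0,0,0],[0,0,0],73]
    - [[0,0,0],[0,0,0],73]
    - [[0,0,0],[0,0,0],73]
    - [[0,0,0],[0,0,0],73]
    - [[0,0,0],[0,0,0],73]

```text
time: 51.0
eef_pos: [502.6, -293.1, 265.3]
orientation: [0.998, -0.066, 0.004, -0.001]
wrist_force: [-1.0, -0.2, 0.9]
gripper_width: 67.4
```

```bash
python3 -c "
from h import *
plan(555.1,-336.6,215,-0.142)
d=boxmeas((518,312),34);W=cloud(d)
for c,z in (((552,82),87),((539,-7),112),((526,-96),108),((775,-118),85),((773,104),24),((403,46),40),((395.6,-118.6),96)): disc(W,c,z,50)
cv2.imwrite('pics/t9.png',d['image']);d=optics.get_image('scene');cv2.imwrite('pics/s9.png',d['image'])"
```

```text
t 51.0 p [ 502.6 -293.1  265.3] turn [-0.002 -0.008  0.01 ] shift cm [5.74 3.62 5.07] w 67.4 F [-1.  -0.2  0.9] q [ 0.37  0.55  0.18  1.69 -0.13  0.91 -1.09]
box ((516.8623046875, 313.7372741699219), (52.675472259521484, 242.33963012695312), 81.78620147705078) 34.80643709387118
[552.1  84.2  87.5] [58.3 58.5 10.7] zmed 87.3
[538.2  -6.5 112.8] [24.4 24.3  8.2] zmed 112.2
[525.9 -96.2 108. ] [51.6 51.7 10.3] zmed 108.3
[ 776.5 -118.3   84.7] [71.7 71.4 11.1] zmed 85.1
[773.3 103.7  23.8] [89.3 87.  11.4] zmed 23.7
[402.7  46.2  40.2] [60.  57.4 10.2] zmed 40.1
[ 395.5 -118.7   96.4] [52.1 49.8 10.9] zmed 96.3
```

View pics/s9.png

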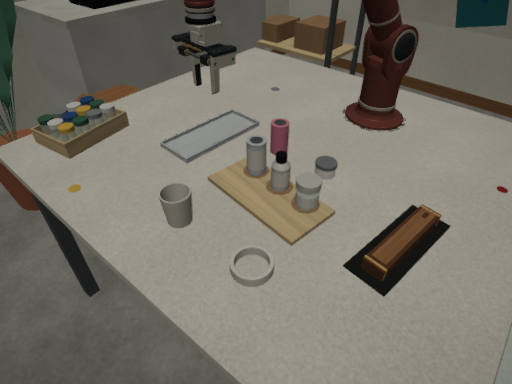

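View pics/t9.png

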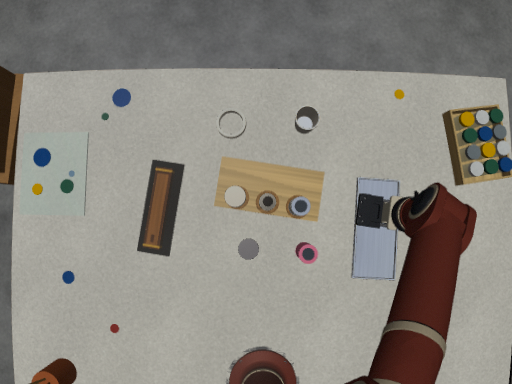

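Both views agree. The jar (235,197), bottle (267,202) and can (299,206) stand on their own discs, and the box lies on the mat (157,208). The bystanders haven't moved, and the arm is clear at z 265. Handing in.

```bash
python3 -c "
from station import close_job
print(close_job())"
```

```text
the job is handed in; nothing more can be done
None
```

The job is done and handed in at about 51 s of the 125 s allowed. The handover gives no verdict, so the figures below are my own last camera checks. I moved the can, bottle and jar into the tray, laid the brush box on the mat, then put each container back upright on its own disc.

| Item | Final check |
|---|---|
| Brush box | about 2 mm from the mat's centre, flat, well within 1° of the mat's length |
| Jar | 2.8 mm from where it started |
| Bottle | 1.8 mm from where it started |
| Can | under 1 mm from where it started |
| Cup, tape roll, pot, pink can | within about 0.5 mm of where they were |

Everything is released and the arm is clear, above the tray.

- **Tray check:** seen from above, the containers in the tray were about 3–4 mm off the arm's own reading. That is slightly beyond the stated 2 mm calibration but had no effect. I returned them using the arm's own grasp positions.
- **Arm accuracy:** single moves often missed by 5–10 mm, so I corrected each one before grasping or placing. None of the checks I made failed.

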